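# Click the keeper bar shut over a docked game controller and set the charge timer

## Task

The game controller lies ready in its charging dock on the side cabinet. Swing the dock's sprung keeper bar down over it until it clicks into its catch and stays shut by itself, without forcing it hard against the catch, and let go of it; then turn the timer dial so that its pointer stands at the orange mark on the scale. Leave the controller in its cradle, and the remote, bottle opener and glass dish where they are.

Things in the scene. Friction and masses are not known exactly. Their poses are not given: they have to be found in the camera images.
- dock: Fixed dark charging dock plate, 260 (x) x 270 (y) x 14 mm. Its x axis points away from the timer dial across the cradle, its y axis from the catch to the hinge, z up. Origin on the cabinet top (plate underside), under the middle of the controller cradle; the plate reaches from x = -190 to 70 mm. The cabinet top is at height 0.
- hinge (a point): Centre of the keeper bar's hinge pin, 80 mm above the cabinet top, at dock x = 0, y = +95 mm. The pin runs along the dock's x axis, between two aluminium cheeks (outside 36 mm apart, top 92 mm high).
- keeper (a joint): Keeper bar angle (rad): 0 = level over the controller, pointing along the dock's -y; grows as it swings up (pi/2 upright; limit 1.95, leaning outwards). Starts at 1.2 to 1.8. Let go unlatched, a spring throws it open again, towards about 1.5 (0.5 N m when level; hinge friction 0.1 N m). Latched it reads -0.06 to 0.06, depending on how high the catch is set.
- tab (a point): Grip point of the orange thumb tab on the keeper bar: 163 mm along the bar from the hinge, 28 mm above its centre line (upper side when shut, outer side when upright). Tab 14 mm wide along the hinge axis, 40 mm along the bar, rising from a 36 mm wide flange (top 6 mm above the centre line) to 46 mm. Pinched across the 14 mm it pivots between the fingers. Bar 14 x 8 mm, nose 190 mm from the hinge.
- catch_post: Grey post under the bar's free end, 34 x 18 x 60 mm, at dock y = -118 mm (origin = dock origin). Its aluminium catch head is set anywhere in an 18 mm height range, not reported. Pushing the nose past its spring roller takes a peak of 10 to 14 N at the tab (more if a tight pinch rubs), at keeper +0.11 to -0.02; then it snaps under, onto a rubber pad (7 N per mm). Over 36 N on the catch is forcing.
- dial (a joint): Angle (rad) of the timer dial: 0 = its pointer points along the dock's -x; it grows as the dial is turned clockwise seen from above (at pi/2 the pointer points along the dock's +y). Range 0 to 4.5; friction 0.04 N m, no spring.
- dial_grip (a point): On the axis of the black timer dial (vertical, at dock x = -128, y = 0 mm), 51 mm above the cabinet top. Grip bar 14 mm thick, 46 mm long, from 26 to 58 mm above the cabinet top. This frame turns with the dial: the bar lies along its x axis, the pointer is the -x end. The dial's foot is 72 mm across.
- dial_pointer (a point): The pointer end of the dial's grip bar, with a white line on top that ends here, 24 mm from the dial's axis, 51 mm above the cabinet top.
- mark_tip (a point): Middle of the orange mark (20 x 7 mm, flat on the dock plate), 48 mm from the dial's axis. From where the dial starts, the mark is reached by turning clockwise seen from above by 0.5 to 1.5 rad.
- controller_mid (a point): Centre of the loose grey game controller lying in the cradle, about 95 (x) x 150 (y) mm, 36 mm high, thumb sticks to 43 mm; its top stands up to 57 mm above the cabinet top.
- remote: Glossy black streaming remote, 160 x 42 x 17 mm, lying on the cabinet, origin under its centre, long along its x axis.
- opener: Stainless bottle opener, 145 x 38 x 5 mm, lying on the cabinet, origin underneath near its middle, long along its x axis.
- dish: Shallow glass dish, 120 mm across, 30 mm high, origin under its centre.

How it is judged:
On the way, in this order (a step that is already met when the one before it is completed fails the run):
1. the keeper bar is latched in its catch and let go (value of joint keeper below 0.075 rad and contact force between the fingers and dock below 0.3 N), for 0.3 s.
2. the dial's pointer stands at the orange mark (within 5 mm sideways at the mark, about 6 degrees) (y of mark_tip in the frame of dial_grip between -0.005 and 0.005 m and x of mark_tip in the frame of dial_grip below -0.03 m), for 0.2 s.
At the end, for the whole second after the job is handed in: The keeper bar is shut (joint below 0.075 rad) and held by its catch alone, the dial's pointer stands at the orange mark within 5 mm sideways at the mark (about 6 degrees), and the controller lies within 15 mm of where it was (all of step 2 and value of joint keeper below 0.075 rad and velocity of joint keeper below 0.05 rad/s and distance of controller_mid from where it was at the start of the episode below 0.015 m); the robot touches nothing.
It fails at once if the bar's nose is forced against the catch with more than 36 N (contact force between keeper and catch_post above 36 N).
It fails at once if the controller is shifted by more than 15 mm (distance of controller_mid from where it was at the start of the episode above 0.015 m).
It fails at once if the remote, bottle opener or dish is shifted by more than 15 mm (distance of any of remote, opener, dish from where it was at the start of the episode above 0.015 m).
It also fails if it takes over 58 s, if anything falls off the work surface, if the arm or the gripper's body presses on something with over 40 N, if the wrist force passes 120 N, or if a joint passes its speed limit or range.

## Robot

A 7-joint arm with a two-finger parallel gripper is mounted at the origin on the work surface. World frame = base frame: x ahead of the robot, y to its left, z up, the work surface at z = 0. Lengths are in m, angles in rad, forces in N, time in s.
With the tool pointing down it reaches from about 0.4 to 0.85 m from the base axis. Payload 10.4 kg.
Tool frame: the origin (TCP) lies between the finger pads; the fingertips stand manip.finger_overhang ahead of it and the grasp point (between the pads) lies 11 mm behind it (manip.finger_overhang is the distance from the TCP to the fingertips, in m); x points along the fingers, z is the direction in which the jaws open and shut, and the axes are right-handed (so a half turn about x gives the same grasp; the last joint's range is limited). The gripper opens to 85 mm and grips with 20 to 120 N. Pads are 22 mm wide; open, the fingers measure 114 mm over their backs; the gripper's body (76 mm by 85 mm) begins 54 mm behind the grasp point. The pads swing forward as they close: fully open they stand 13 mm farther back than shut.
Start: joints at [-1.266, 0.332, -0.065, 1.46, 0.022, 1.35, -0.088], TCP at [0.201, 0.592, 0.239] pointing down, gripper open.
Joint ranges: [-2.6, 2.6], [-0.5, 2.12], [-1.47, 1.34], [0.16, 2.42], [-1.27, 4.41], [0.06, 2.06], [-2.6, 2.6]. Speed limits (rad/s): [2.22, 2.22, 2.79, 2.79, 3.14, 3.14, 3.14].

## Interface

Orientations are given as a unit quaternion [x, y, z, w].
In Python, from workcell import get_obs, camera, workorder, manip gives the robot as it stands. The module is installed in compiled form; this text tells all that it offers.
- The arm moves only by the tool play_rows, never from a script. Its argument "increments" is text: rows parted by semicolons, each of 4 numbers parted by spaces: the shift along the tool's x, y, z in m, then the turn about the tool's x in rad. A call has 1 to 20 rows; each row shifts and turns the pose as measured when the row begins, along the tool's axes as they then stand; what a row does not reach is not made up. A row lasts 1/10 s, in which the tool goes at most 50 mm and 8.59 degrees, less where a joint would pass 70% of its speed; a pose out of reach is approached as far as the arm can. A call is refused whole if a number of a shift passes 0.05 or a number of a turn 0.15, either way. A call with a gripper value outside its range is refused whole. "hand" is the gripper command: -1 is fully open, 1 is shut, values between are in proportion, set as the call begins (left out, the last holds). The fingers move at their own pace and stop on an object; "squeeze" is the grip in N (left out, the last holds). Time passes only in rows, so rows that do not move let the fingers close. It gives the time, the measured TCP pose, the force and the opening at its end, in the units of the state.
- get_obs(): the state, without advancing time (a new reading comes with each control period).
- camera(name): name is "scene" or "side" or "wrist"; returns a dict with "img" (420x560x3 uint8, blue, green, red), "fov_y" (degrees; the focal length in pixels is half the picture's height over the tangent of half this angle, whatever the lens; pixels are square), "cx", "cy" (the principal point, pixels), "distortion" ([k1, k2, p1, p2, k3] as OpenCV has them; the pictures are not rectified), "R" (3x3) and "t" (3): a world point X has camera coordinates R X + t; the wrist camera has in their place "tool_from_camera" (4x4, takes a point from camera to tool coordinates, whose origin is the TCP and whose axes are the tool frame's). Camera axes: x right, y down, z forward; pixel columns grow to the right and rows downward; lengths in m; the calibration is good to about 2 mm. A picture is of the moment at which its call begins: read the wrist's pose just before it. There is no depth.
- workorder.hand_in(): hands the job in, once; it reports no verdict.
The state is a dict: "clock": time; "joint_pos": joint angles; "joint_velocities": joint speeds; "tau": joint torques, N m; "position": TCP position; "ee_rot": TCP orientation; "ft_force": force on the tool from outside, world axes, zero at the start; "torque": the same for the moment, N m; "grip_width": opening from 0.0 (shut) to 1.0 (fully open).
Only numpy, scipy, OpenCV 4.12 (cv2) and the standard library are available. Lean on these libraries where they do the work, as an engineer would, in place of code of your own. Each camera call takes 0.05 s, during which the arm holds its last target.

## Working session

There is one attempt and no reset: what is moved stays moved. The work goes in short steps, Python scripts to look and compute and a tool call to move; the robot and the scene stay as the last step left them, time stands still between calls to the robot, and variables do not carry over. Pictures are saved under pics/ and viewed, and the job is handed in when it is done.

Besides the shell and the picture viewer there is one more tool, called after "Call:" by a JSON object that holds its "name" and its "arguments", one argument or row to a line. play_rows: Moves the arm, as the interface text tells. Its arguments: {"type":"object","properties":{"increments":{"type":"string"},"hand":{"type":"number"},"squeeze":{"type":"number"}},"required":["increments"]}

```bash
mkdir -p pics
cat > h.py <<'E'
import numpy as np, cv2
from workcell import get_obs, camera, workorder, manip
from scipy.spatial.transform import Rotation as Rn
def K(c):
    h=c["img"].shape[0]; f=h/2/np.tan(np.radians(c["fov_y"])/2)
    return np.array([[f,0,c["cx"]],[0,f,c["cy"]],[0,0,1.]])
def pose(c,o=None):
    if "R" in c: return np.array(c["R"]),np.array(c["t"])
    T=np.eye(4);T[:3,:3]=Rn.from_quat(o["ee_rot"]).as_matrix();T[:3,3]=o["position"]
    W=np.linalg.inv(T@np.array(c["tool_from_camera"])); return W[:3,:3],W[:3,3]
def ray(c,o,uv):
    R,t=pose(c,o); p=cv2.undistortPoints(np.array(uv,float).reshape(-1,1,2),K(c),np.array(c["distortion"],float)).reshape(-1,2)
    d=np.c_[p,np.ones(len(p))]@R; return -R.T@t,d
def onz(c,o,uv,z):
    C,d=ray(c,o,uv); return C+d*((z-C[2])/d[:,2])[:,None]
def proj(c,o,X):
    R,t=pose(c,o); return cv2.projectPoints(np.array(X,float).reshape(-1,3),cv2.Rodrigues(R)[0],t,K(c),np.array(c["distortion"],float))[0].reshape(-1,2)
def snap(n,tag):
    o=get_obs(); c=camera(n); cv2.imwrite(f"pics/{tag}.png",c["img"]); np.save(f"pics/{tag}.npy",np.array([c,o],dtype=object),allow_pickle=True); return c,o
def load(tag): return tuple(np.load(f"pics/{tag}.npy",allow_pickle=True))
E
python3 - <<'E'
from h import *
print(get_obs()); print(manip.finger_overhang)
for n in("scene","side","wrist"):
    c,o=snap(n,n+"0"); print(n,{k:v for k,v in c.items() if k!="img"}); 
    print(-pose(c,o)[0].T@pose(c,o)[1])
E
```

```text
{'clock': 0.0, 'joint_pos': array([-1.26558367,  0.33288127, -0.0647057 ,  1.46095881,  0.02159693,
        1.34988366, -0.0884906 ]), 'joint_velocities': array([-0.00035387, -0.00068088,  0.00035123, -0.00045045,  0.0007279 ,
       -0.00105429,  0.00194828]), 'tau': array([ 3.30188350e-04, -6.25461674e+01,  4.92157589e-02, -3.91616070e+01,
        1.61273143e-02,  1.01385493e-02,  5.35535264e-06]), 'position': array([0.20111536, 0.59137015, 0.23850171]), 'ee_rot': array([-0.41203508,  0.57527755,  0.41140908,  0.57447837]), 'ft_force': array([-0.21544665,  0.02977547, -0.36289512]), 'torque': array([-0.04325761, -0.00158997,  0.07057541]), 'grip_width': 0.9984161677223542}
0.008
scene {'fov_y': 57.22451033188259, 'cx': 280.93394954468, 'cy': 212.64288720361193, 'distortion': array([0.02548845, 0.        , 0.        , 0.        , 0.        ]), 'R': array([[-0.80654747,  0.59083165,  0.01997847],
       [ 0.35369257,  0.50935524, -0.78451182],
       [-0.47369055, -0.62567979, -0.61979195]]), 't': array([ 0.46814021, -0.13369499,  1.3412469 ])}
[1.06020021 0.63069727 0.717056  ]
side
[... 282 characters left out ...]
16511051,  0.7441419 , -0.64729541]]), 't': array([-0.55145204,  0.14036654,  1.110036  ])}
[ 0.37335546 -0.84865567  0.83448865]
wrist {'fov_y': 67.46694389772853, 'cx': 275.87241160726967, 'cy': 213.5798911811597, 'distortion': array([-0.01934336,  0.        ,  0.        ,  0.        ,  0.        ]), 'tool_from_camera': array([[-8.01456029e-04, -2.95063390e-01,  9.55477343e-01,
        -1.34715265e-01],
       [-7.07027335e-04, -9.55477244e-01, -2.95063953e-01,
         7.47586624e-02],
       [ 9.99999429e-01, -9.12029383e-04,  5.57155115e-04,
        -3.52512024e-04],
       [ 0.00000000e+00,  0.00000000e+00,  0.00000000e+00,
         1.00000000e+00]])}
[0.13028288 0.61531124 0.37329517]
```

View pics/scene0.png

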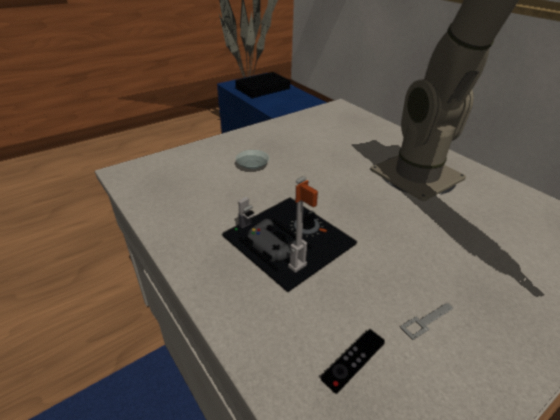

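View pics/side0.png

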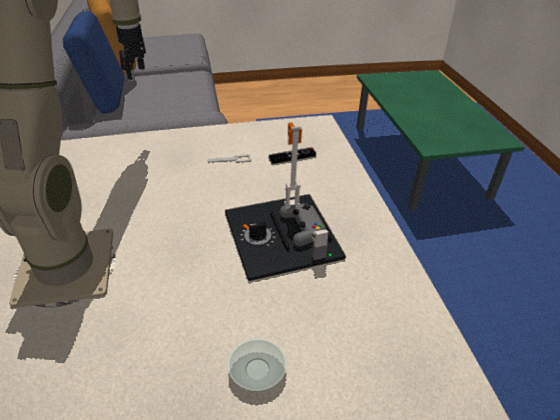

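View pics/wrist0.png

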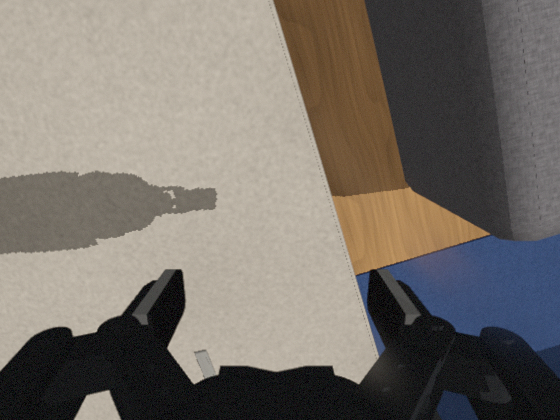

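The scene view shows the dock at about (290,242) px, and the side view at about (285,235) px. The dial is on the robot's side, the hinge is on the far side (+y), and the bar is upright with the orange tab. Next I'll measure the dock plate and the tab.

Run:
```python
from h import *
def rect(tag,roi):
    c,o=load(tag); im=c["img"].max(2); x0,y0,x1,y1=roi
    m=np.zeros_like(im); m[y0:y1,x0:x1]=(im[y0:y1,x0:x1]<60)*255
    m=cv2.morphologyEx(m,cv2.MORPH_CLOSE,np.ones((9,9)))
    cs,_=cv2.findContours(m,cv2.RETR_EXTERNAL,cv2.CHAIN_APPROX_NONE); k=max(cs,key=cv2.contourArea)
    P=onz(c,o,cv2.convexHull(k).reshape(-1,2),0.012)
    r=cv2.minAreaRect(P[:,:2].astype(np.float32)); print(tag,r, cv2.boxPoints(r).round(3).tolist())
    cv2.drawContours(v:=c["img"].copy(),[k],-1,(0,255,0),1)
    hsv=cv2.cvtColor(c["img"],cv2.COLOR_BGR2HSV)
    om=cv2.inRange(hsv,(3,150,90),(18,255,255)); 
    n,l,s,ce=cv2.connectedComponentsWithStats(om)
    for i in range(1,n):
        if s[i,4]>5 and x0-20<ce[i][0]<x1+20 and y0-100<ce[i][1]<y1: print(ce[i],s[i])
    cv2.imwrite(f"pics/{tag}_c.png",cv2.resize(v[y0-90:y1+10,x0-10:x1+10],None,fx=3.5,fy=3.5,interpolation=2))
    return c,o
rect("scene0",(215,195,365,290)); rect("side0",(218,190,352,285))
```

```text
scene0 ((0.558722972869873, 0.0025453120470046997), (0.28869861364364624, 0.3050305247306824), 5.646227836608887) [[0.4000000059604645, 0.14000000059604645], [0.4300000071525574, -0.16300000250339508], [0.7170000076293945, -0.13500000536441803], [0.6869999766349792, 0.16899999976158142]]
[306.58461538 188.72307692] [296 181  21  19 130]
[314.5 203.5] [314 202   2   4   6]
[322.5 229.5] [320 229   6   2   8]
side0 ((0.5663408637046814, 0.006438761949539185), (0.25737378001213074, 0.2727866470813751), 5.894383907318115) [[0.42399999499320984, 0.1289999932050705], [0.4519999921321869, -0.1420000046491623], [0.7080000042915344, -0.11599999666213989], [0.6800000071525574, 0.1550000011920929]]
[290.11267606 132.63380282] [288 123   6  21  71]
[299.60714286 135.07142857] [299 129   3  14  28]
[245.57142857 225.95238095] [243 224   6   5  21]
```

View pics/scene0_c.png

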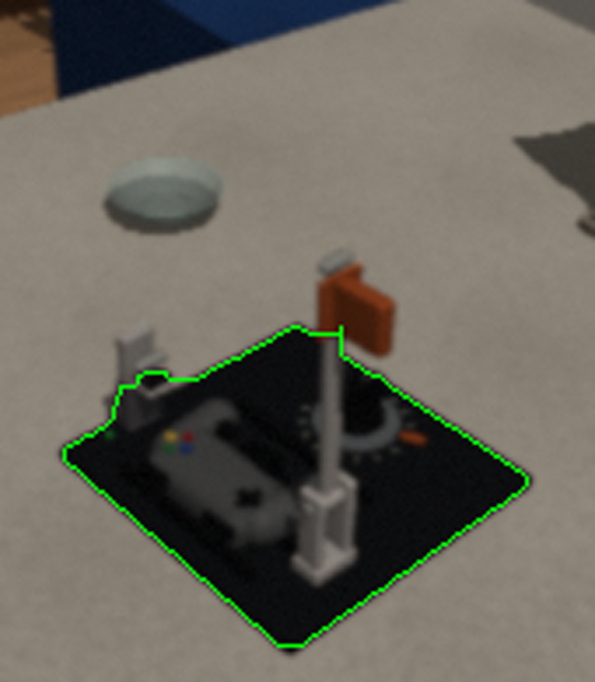

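View pics/side0_c.png

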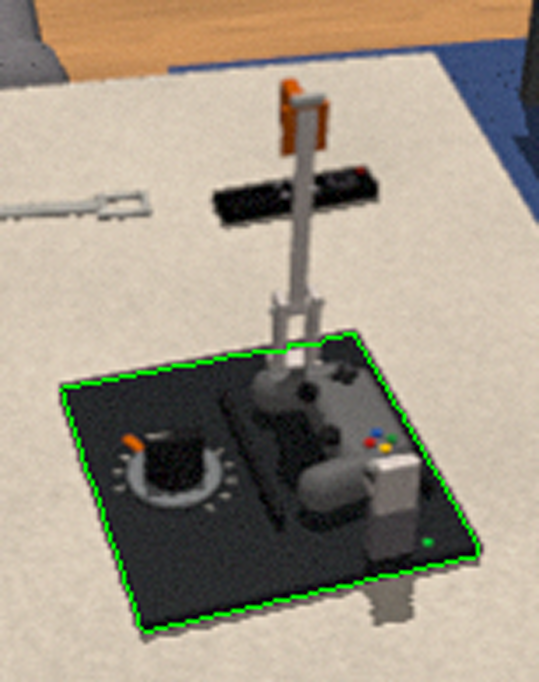

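The side contour fits the plate (257 x 273 mm, yaw 5.9°). I'll cross-check it with the scene camera corners, then find the tab, mark and dial.

Run:
```python
from h import *
cs,o=load("scene0"); cd,o2=load("side0")
print(onz(cs,o,[(222.9,235.3),(287.9,290),(355.5,242.5)],0.013).round(4))
a=np.radians(5.9); ex=np.array([np.cos(a),np.sin(a),0]); ey=np.array([-ex[1],ex[0],0]); C=np.array([.5663,.0064,0]); O=C+.06*ex
D=lambda x,y,z:O+x*ex+y*ey+[0,0,z]
print("O",O)
pts=[D(-.19,-.135,.014),D(.07,-.135,.014),D(.07,.135,.014),D(-.19,.135,.014),D(0,.095,.08),D(-.128,0,.058),D(0,-.118,.06)]
for th in np.arange(1.2,1.85,.1):
    u=-ey*np.cos(th)+np.array([0,0,np.sin(th)]); v=ey*np.sin(th)+np.array([0,0,np.cos(th)])
    H=D(0,.095,.08); N=H+.19*u; T=H+.163*u+.028*v
    print(th,"tab",T.round(3),"scene",proj(cs,o,[N,T]).round(1).tolist(),"side",proj(cd,o2,[N,T]).round(1).tolist())
for t,c,oo in(("scene0",cs,o),("side0",cd,o2)):
    v=cv2.resize(c["img"],None,fx=4,fy=4,interpolation=2)
    for p in proj(c,oo,pts): cv2.circle(v,tuple(int(q*4+2) for q in p),4,(255,0,255),1)
    cv2.imwrite(f"pics/{t}_p.png",v[400:1160,820:1440] if t[1]=="c" else v[440:1140,840:1440])
m1=onz(cs,o,[(322.5,229.5)],.0145); m2=onz(cd,o2,[(245.6,226)],.0145); ax=D(-.128,0,0)
for m in(m1,m2): d=m[0]-ax; print("mark",m.round(4),np.hypot(*d[:2]),np.arctan2(d@ey,-(d@ex)))
```

```text
[[ 0.7114 -0.09    0.013 ]
 [ 0.6821  0.166   0.013 ]
 [ 0.4335  0.1397  0.013 ]]
O [0.62598217 0.01256755 0.        ]
1.2 tab [0.62  0.074 0.242] scene [[278.0, 170.1], [288.7, 182.5]] side [[304.0, 146.5], [298.8, 144.2]]
1.3 tab [0.618 0.091 0.245] scene [[283.5, 171.1], [293.8, 184.7]] side [[301.6, 140.6], [296.7, 140.0]]
1.4000000000000001 tab [0.616 0.107 0.245] scene [[289.3, 173.0], [299.1, 187.7]] side [[299.1, 135.3], [294.5, 136.4]]
1.5000000000000002 tab [0.615 0.123 0.245] scene [[295.3, 175.7], [304.5, 191.4]] side [[296.6, 130.7], [292.4, 133.5]]
1.6000000000000003 tab [0.613 0.14  0.242] scene [[301.6, 179.3], [309.9, 195.7]] side [[294.2, 126.9], [290.4, 131.2]]
1.7000000000000004 tab [0.611 0.156 0.238] scene [[307.9, 183.7], [315.2, 200.7]] side [[291.7, 123.8], [288.4, 129.6]]
1.8000000000000005 tab [0.61  0.171 0.232] scene [[314.2, 188.9], [320.4, 206.3]] side [[289.4, 121.5], [286.5, 128.6]]
mark [[0.4726 0.0492 0.0145]] 0.056199881238170414 1.192323598371641
mark [[0.4748 0.0489 0.0145]] 0.05493231824753069 1.224400186834724
```

```bash
ls pics
```

```text
scene0.npy
scene0.png
scene0_c.png
scene0_p.png
side0.npy
side0.png
side0_c.png
side0_p.png
wrist0.npy
wrist0.png
```

View pics/scene0_p.png

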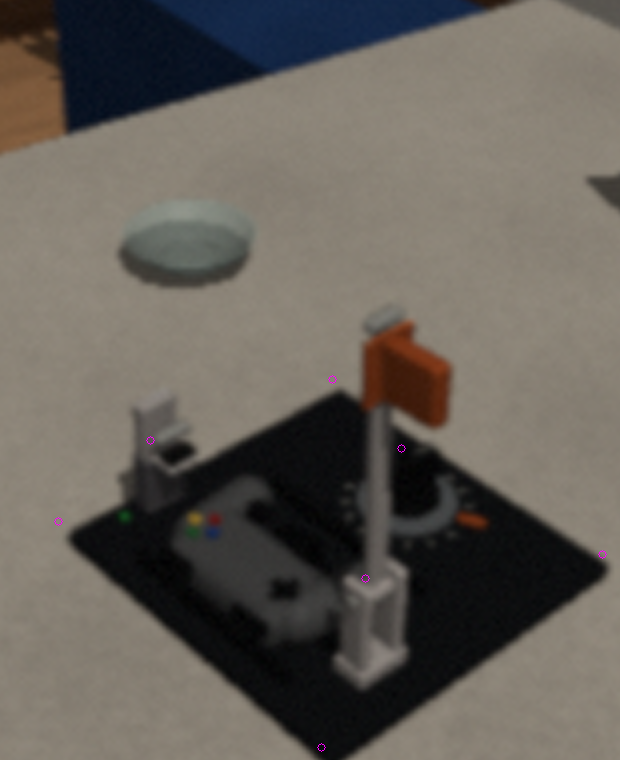

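View pics/side0_p.png

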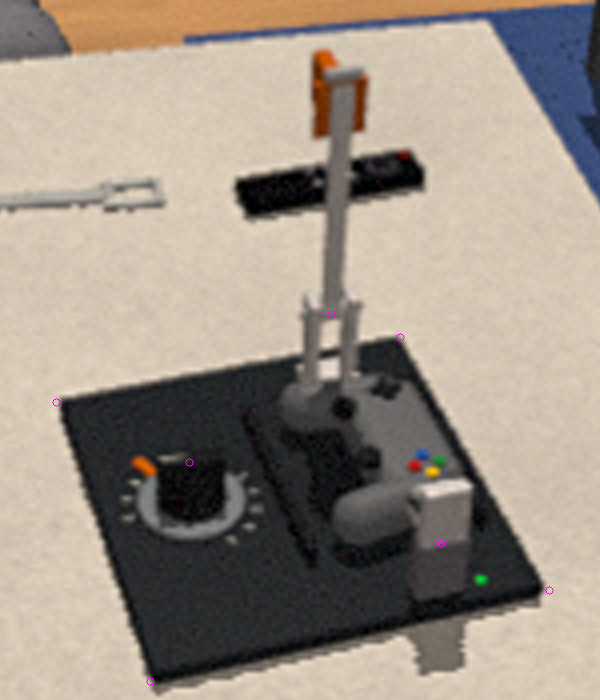

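The scene overlay is about 2 px (roughly 5 mm) off. I'll fit the dock pose to the corner pixels in both views.

Run:
```python
from h import *
from scipy.optimize import least_squares
cs,o=load("scene0"); cd,o2=load("side0")
f=lambda l,ox,oy:[((x+ox)/4-.375,(y+oy)/4-.375) for x,y in l]
S=f([(341,391),(70,537),(606,570)],820,400)   # scene: (-190,-135),(70,-135)?,(-190,135)
A=f([(62,402),(398,338),(541,584),(150,672)],840,440)
def D(p,x,y,z):
    c,s=np.cos(p[2]),np.sin(p[2]); return [p[0]+c*x-s*y,p[1]+s*x+c*y,z]
def res(p,full=False):
    a=proj(cs,o,[D(p,-.19,-.135,.014),D(p,.07,-.135,.014),D(p,-.19,.135,.014)])-S
    b=proj(cd,o2,[D(p,-.19,.135,.014),D(p,.07,.135,.014),D(p,.07,-.135,.014),D(p,-.19,-.135,.014)])-A
    return np.r_[a.ravel(),b.ravel()] if full==False else (a,b)
r=least_squares(res,[.626,.0126,.103]); print(r.x,res(r.x,True)); p=r.x
for i in (0,1):
    g=least_squares(lambda q:(res(q,True)[i]).ravel(),p).x; print(i,g)
for th in np.arange(1.2,1.85,.1):
    N=D(p,0,.095-.19*np.cos(th),.08+.19*np.sin(th)); T=D(p,0,.095-.163*np.cos(th)+.028*np.sin(th),.08+.163*np.sin(th)+.028*np.cos(th))
    print(round(th,1),np.round(T,3),proj(cs,o,[N,T]).round(1).tolist(),proj(cd,o2,[N,T]).round(1).tolist())
q=Rn.from_quat(o["ee_rot"]).as_matrix(); print(q.round(3))
for n,c,oo,uv in(("sc",cs,o,(322.5,229.5)),("sd",cd,o2,(245.6,226))):
    m=onz(c,oo,[uv],.0145)[0]; d=m[:2]-np.array(D(p,-.128,0,0)[:2]); R=np.array([[np.cos(p[2]),np.sin(p[2])],[-np.sin(p[2]),np.cos(p[2])]]); d=R@d; print(m,d,np.hypot(*d),np.arctan2(d[1],-d[0]))
```

```text
[0.62727179 0.0209467  0.09673472] (array([[-0.39985725, -1.46518583],
       [-1.79815214, -2.34729638],
       [ 0.9178374 , -1.66959502]]), array([[-1.26010956, -2.31359361],
       [ 0.62727399, -1.90780336],
       [ 1.11951509, -0.66723863],
       [-0.35163149, -0.7006162 ]]))
0 [0.63028722 0.0274992  0.09998096]
1 [0.62625603 0.01674991 0.09817679]
1.2 [0.621 0.083 0.242] [[279.7, 172.0], [290.4, 184.5]] [[303.7, 144.6], [298.7, 142.4]]
1.3 [0.62  0.099 0.245] [[285.2, 173.0], [295.6, 186.8]] [[301.4, 138.7], [296.6, 138.2]]
1.4 [0.618 0.115 0.245] [[291.0, 175.0], [300.9, 189.8]] [[299.0, 133.5], [294.5, 134.7]]
1.5 [0.617 0.132 0.245] [[297.1, 177.7], [306.3, 193.6]] [[296.6, 129.0], [292.5, 131.8]]
1.6 [0.615 0.148 0.242] [[303.4, 181.4], [311.7, 198.0]] [[294.1, 125.2], [290.5, 129.5]]
1.7 [0.613 0.164 0.238] [[309.7, 185.9], [317.1, 203.1]] [[291.8, 122.1], [288.5, 127.9]]
1.8 [0.612 0.18  0.232] [[316.1, 191.2], [322.3, 208.7]] [[289.5, 119.9], [286.7, 127.0]]
[[-0.    -0.947  0.322]
 [-0.001  0.322  0.947]
 [-1.    -0.    -0.001]]
[0.47263616 0.04922151 0.0145    ] [-0.02318179  0.04307793] 0.048919358496907726 1.0771073393824233
[0.47479768 0.04888878 0.0145    ] [-0.02106251  0.042538  ] 0.047466940337905605 1.1110396464976335
```

Both views agree that the keeper is at about 1.53 rad, with the tab near (0.616, 0.137, 0.244). The mark radius comes out at 48 mm, matching the spec. I'll raise the tool, align the jaws with the dock's x axis and go above the tab.

Call:
{"name": "play_rows", "arguments": {
  "increments": "-0.05 0 0 0.145; -0.05 0 0 0.145; -0.04 0 0 0.145; 0 0 0 0.145; 0 0 0 0.145; 0 0 0 0.145; 0 0 0 0.145; 0 0 0 0.13",
  "hand": -1,
  "squeeze": 35
}}

```text
clock: 0.95
position: [0.2009, 0.5903, 0.3813]
ee_rot: [-0.024, 0.708, 0.019, 0.706]
ft_force: [0.3, -0.4, -0.3]
grip_width: 0.998
```

Call:
{"name": "play_rows", "arguments": {
  "increments": "0 -0.045 0.034 -0.036; 0 -0.045 0.034 0; 0 -0.045 0.034 0; 0 -0.045 0.034 0; 0 -0.045 0.034 0; 0 -0.045 0.034 0; 0 -0.045 0.034 0; 0 -0.045 0.034 0"
}}

```text
clock: 1.75
position: [0.4693, 0.2912, 0.3787]
ee_rot: [-0.04, 0.709, 0.033, 0.703]
ft_force: [0.9, 0.9, -0.4]
grip_width: 0.997
```

Call:
{"name": "play_rows", "arguments": {
  "increments": "0 -0.04 0.033 0; 0 -0.04 0.033 0; 0 -0.04 0.033 0; 0 -0.03 0.025 0; 0 0 0 0"
}}

```text
clock: 2.25
position: [0.6071, 0.1493, 0.3781]
ee_rot: [-0.038, 0.709, 0.029, 0.704]
ft_force: [-0.5, 0.8, 0.6]
grip_width: 0.999
```

Run:
```python
from h import *
c,o=snap("wrist","w1"); print(o["position"],Rn.from_quat(o["ee_rot"]).as_matrix().round(3))
```

```text
[0.60706902 0.14928103 0.37809566] [[-0.007 -0.095  0.995]
 [-0.013  0.995  0.095]
 [-1.    -0.012 -0.008]]
```

View pics/w1.png

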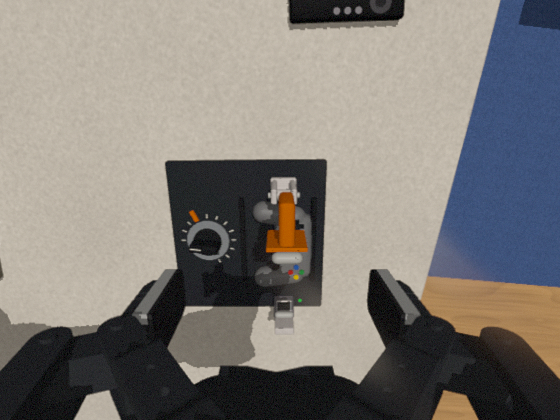

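The wrist view shows the plate's far corners at (167,161) and (326,160), the orange tab's outer edge at (287,197), the flange at (287,241), the nose at (287,258), the dial at (208,240), its pointer toward (188,249), and the mark at (194,215).

```bash
cat > w.py <<'E'
from h import *
import sys
from scipy.optimize import least_squares
def D(p,x,y,z):
    c,s=np.cos(p[2]),np.sin(p[2]); return [p[0]+c*x-s*y,p[1]+s*x+c*y,z]
def plate(c):
    im=c["img"].max(2); m=((im<50)*255).astype(np.uint8); return m
E
python3 - <<'E'
from w import *
c,o=load("w1"); cs,os_=load("scene0"); cd,_=load("side0")
v=cv2.resize(c["img"][140:340,150:350],None,fx=4,fy=4,interpolation=2)
cv2.imwrite("pics/w1z.png",v[:600])
P=onz(c,o,[(167,161),(326,159.5),(322.5,306)],.014); print(P.round(4)); print(np.linalg.norm(P[0]-P[1]),np.linalg.norm(P[2]-P[1]),np.arctan2(*(P[1]-P[0])[1::-1]))
for th in(1.4,1.5,1.6): 
  for p in([.6273,.0209,.097],):
    N=D(p,0,.095-.19*np.cos(th),.08+.19*np.sin(th)); E=D(p,0,.095-.183*np.cos(th)+.046*np.sin(th),.08+.183*np.sin(th)+.046*np.cos(th)); H=D(p,-.128,0,.058)
    print(th,proj(c,o,[N,E,H,D(p,-.19,.135,.014),D(p,.07,.135,.014),D(p,.07,-.135,.014)]).round(1).tolist())
E
```

```text
[[ 0.4322  0.1362  0.014 ]
 [ 0.6826  0.1625  0.014 ]
 [ 0.7146 -0.1036  0.014 ]]
0.25175785296784486 0.2680318080550308 0.10444712482400675
1.4 [[285.4, 283.6], [285.8, 234.8], [201.3, 249.9], [162.5, 160.2], [326.8, 159.9], [319.8, 307.2]]
1.5 [[285.6, 265.5], [285.9, 212.5], [201.3, 249.9], [162.5, 160.2], [326.8, 159.9], [319.8, 307.2]]
1.6 [[285.8, 245.3], [286.0, 189.5], [201.3, 249.9], [162.5, 160.2], [326.8, 159.9], [319.8, 307.2]]
```

View pics/w1z.png

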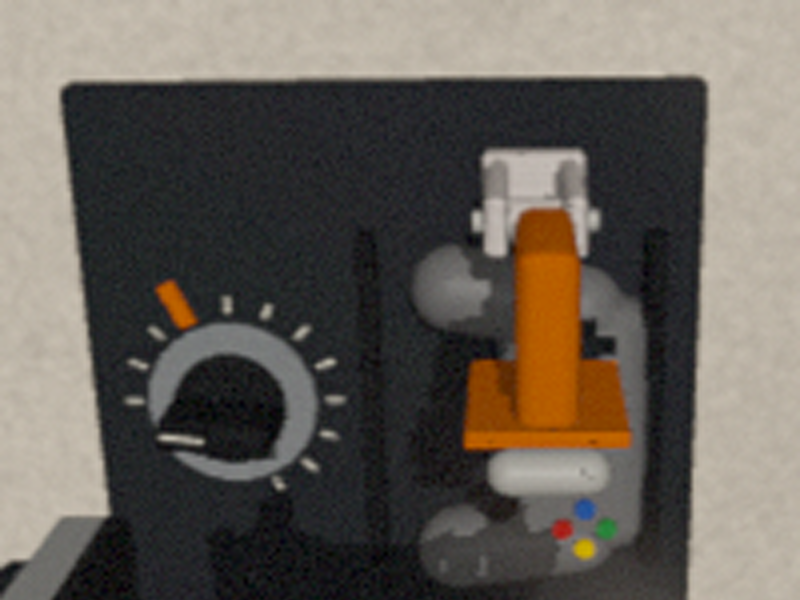

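Lateral alignment agrees across the views, and θ is about 1.545. Now I'll descend onto the tab.

Call:
{"name": "play_rows", "arguments": {
  "increments": "0.03 -0.005 0.008 0; 0.03 0 0 0; 0.03 0 0 0; 0.025 0 0 0; 0 0 0 0"
}}

```text
clock: 2.8
position: [0.6114, 0.1516, 0.2595]
ee_rot: [-0.04, 0.709, 0.034, 0.703]
ft_force: [-0.8, -0.2, 0.5]
grip_width: 1.002
```

Run:
```python
from h import *
c,o=snap("wrist","w2"); print(o["position"],Rn.from_quat(o["ee_rot"]).as_matrix().round(3))
```

```text
[0.61141439 0.15161872 0.25948906] [[-0.008 -0.104  0.995]
 [-0.009  0.995  0.104]
 [-1.    -0.008 -0.009]]
```

View pics/w2.png

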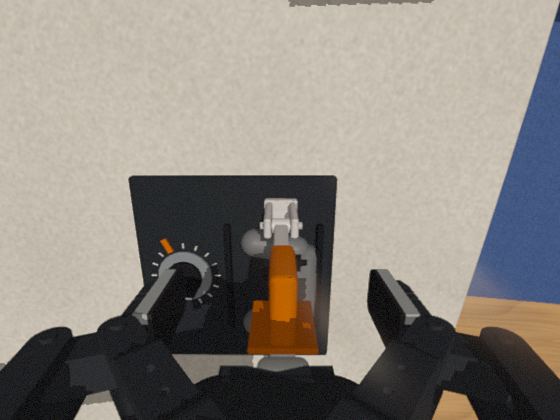

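Run:
```python
from w import *
c,o=load("w2"); p=[.6273,.0209,.097]
cv2.imwrite("pics/w2z.png",cv2.resize(c["img"][180:380,200:360],None,fx=4,fy=4,interpolation=2)[:600])
for th in(1.45,1.5,1.55,1.6):
    f=lambda a,r,x=0:D(p,x,.095-a*np.cos(th)+r*np.sin(th),.08+a*np.sin(th)+r*np.cos(th))
    print(th,"E,in,flange",proj(c,o,[f(.183,.046),f(.183,.006),f(.143,.046),f(.183,.006,.018),f(.183,.006,-.018)]).round(1).tolist())
p=np.array(o["position"]);Rm=Rn.from_quat(o["ee_rot"]).as_matrix()
print(Rm.T@(np.array([.6154,.1428,.232])-p))
```

```text
1.45 E,in,flange [[281.6, 312.8], [280.6, 372.0], [281.1, 264.9], [315.0, 372.3], [246.2, 371.6]]
1.5 E,in,flange [[281.8, 293.8], [280.8, 358.7], [281.2, 252.2], [315.9, 359.1], [245.7, 358.3]]
1.55 E,in,flange [[282.0, 274.0], [281.0, 344.2], [281.3, 239.4], [316.8, 344.6], [245.2, 343.8]]
1.6 E,in,flange [[282.2, 253.8], [281.2, 328.6], [281.4, 226.5], [317.6, 328.9], [244.9, 328.2]]
[ 0.02753337 -0.00896554  0.0032918 ]
```

View pics/w2z.png

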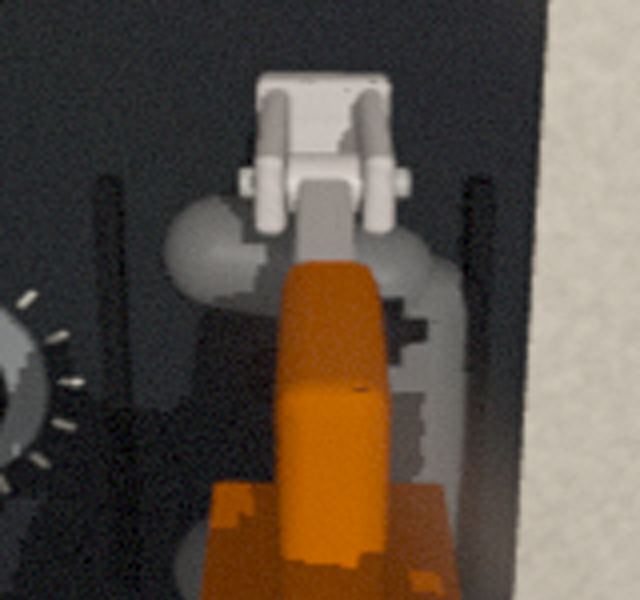

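Call:
{"name": "play_rows", "arguments": {
  "increments": "0 -0.012 0.004 0; 0.015 0 0 0; 0.012 0 0 0; 0 0 0 0"
}}

```text
clock: 3.25
position: [0.6191, 0.1405, 0.2375]
ee_rot: [-0.039, 0.706, 0.035, 0.706]
ft_force: [0.1, 0.0, -0.5]
grip_width: 0.998
```

Run:
```python
from w import *
c,o=snap("wrist","w3"); print(o["position"],Rn.from_quat(o["ee_rot"]).as_matrix().round(3))
p=np.array(o["position"]);Rm=Rn.from_quat(o["ee_rot"]).as_matrix()
print(Rm.T@(np.array([.6164,.139,.232])-p))
```

```text
[0.61912422 0.14046305 0.23745784] [[ 0.    -0.105  0.994]
 [-0.005  0.994  0.105]
 [-1.    -0.005 -0.   ]]
[ 0.00546456 -0.00113881 -0.0028621 ]
```

View pics/w3.png

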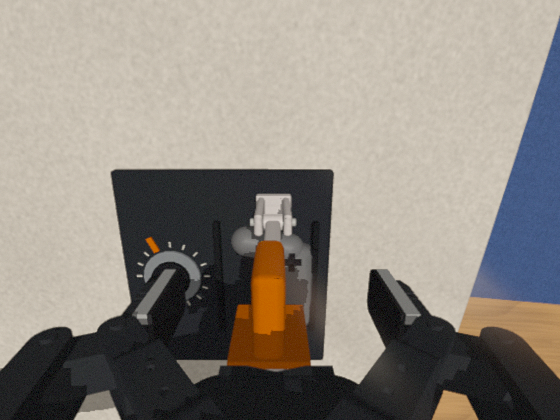

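The tab is centred at column 268 against a jaw centre of 276, so about 4 mm off. I'll correct that and close.

Call:
{"name": "play_rows", "arguments": {
  "increments": "0.006 -0.001 -0.0035 0; 0 0 0 0"
}}

```text
clock: 3.5
position: [0.6158, 0.1393, 0.2322]
ee_rot: [-0.039, 0.706, 0.036, 0.707]
ft_force: [-1.2, -0.7, -0.3]
grip_width: 0.997
```

Call:
{"name": "play_rows", "arguments": {
  "increments": "0 0 0 0; 0 0 0 0; 0 0 0 0; 0 0 0 0; 0 0 0 0; 0 0 0 0",
  "hand": 1,
  "squeeze": 35
}}

```text
clock: 4.1
position: [0.6161, 0.1397, 0.2332]
ee_rot: [-0.039, 0.705, 0.036, 0.707]
ft_force: [-0.8, 0.1, -0.2]
grip_width: 0.157
```

Run:
```python
from w import *
c,o=snap("wrist","w4"); print(o["position"],o["ft_force"],o["grip_width"]); snap("scene","s4"); c=load("s4")[0]
cv2.imwrite("pics/s4z.png",cv2.resize(c["img"][60:300,180:420],None,fx=2.5,fy=2.5))
```

```text
[0.6160651  0.13972228 0.23322541] [-0.78531108  0.09183476 -0.17014687] 0.15678799838023447
```

View pics/w4.png

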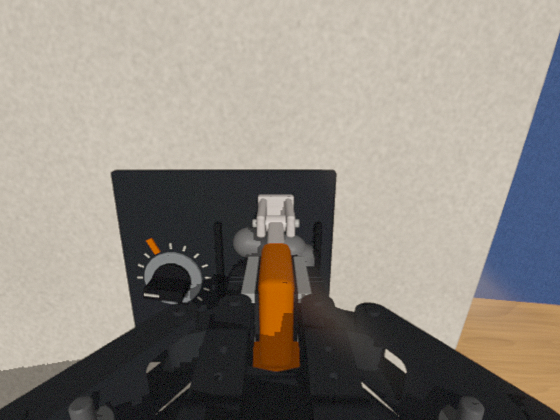

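View pics/s4z.png

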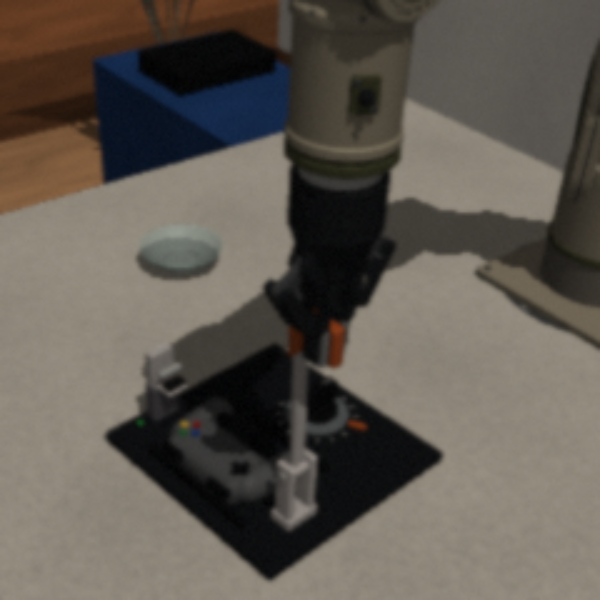

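The pinch holds: opening is about 13.3 mm and the tab sits between the pads. Now I'll swing along the arc in segments.

```bash
cat > arc.py <<'E'
from w import *
import sys
H=np.array(D([.628,.0172,.1],0,.095,.08)); R=.1666; off=.170
dth=float(sys.argv[1]); n=int(sys.argv[2])
o=get_obs(); Rm=Rn.from_quat(o["ee_rot"]).as_matrix(); ey=np.array([-np.sin(.1),np.cos(.1),0]); ex=np.array([np.cos(.1),np.sin(.1),0])
g=np.array(o["position"])-.011*Rm[:,0]; d=g-H; y,z=d@ey,d[2]
phi=np.arctan2(z,-y); print("th",round(phi-off,3),"R",round(np.hypot(y,z),4),"xoff",round(d@ex,4),"z",round(g[2],4),"F dock x,y,z",(o["ft_force"]@ex).round(1),(o["ft_force"]@ey).round(1),o["ft_force"][2].round(1),"yaw",round(np.arctan2(Rm[1,2],Rm[0,2]),3),"w",round(o["grip_width"],3))
cur=g; rows=[]
for i in range(1,n+1):
    a=phi-dth*i; t=H+(d@ex)*ex*1+R*(-np.cos(a)*ey+np.array([0,0,np.sin(a)])); s=Rm.T@(t-cur); cur=t
    rows.append("%.4f %.4f %.4f 0"%tuple(s))
print("; ".join(rows))
E
python3 arc.py 0.1 5
```

```text
th 1.57 R 0.1666 xoff 0.0003 z 0.2442 F dock x,y,z -0.4 -0.1 1.2 yaw 0.106 w 0.157
-0.0019 -0.0165 -0.0001 0; -0.0003 -0.0167 -0.0001 0; 0.0014 -0.0166 -0.0001 0; 0.0031 -0.0164 -0.0001 0; 0.0047 -0.0160 -0.0001 0
```

Call:
{"name": "play_rows", "arguments": {
  "increments": "-0.002 -0.0165 0 0; 0 -0.0165 0 0; 0.0015 -0.0165 0 0; 0.003 -0.0165 0 0"
}}

```text
clock: 4.6
position: [0.6226, 0.077, 0.2306]
ee_rot: [-0.039, 0.705, 0.04, 0.707]
ft_force: [0.7, 5.3, -3.2]
grip_width: 0.162
```

```bash
python3 arc.py 0.1 6
```

```text
th 1.188 R 0.1653 xoff 0.0006 z 0.2416 F dock x,y,z 1.2 5.2 -3.2 yaw 0.112 w 0.162
0.0030 -0.0164 -0.0002 0; 0.0059 -0.0156 -0.0002 0; 0.0074 -0.0149 -0.0002 0; 0.0089 -0.0141 -0.0002 0; 0.0102 -0.0131 -0.0002 0; 0.0115 -0.0121 -0.0002 0
```

Call:
{"name": "play_rows", "arguments": {
  "increments": "0.0035 -0.0165 0 0; 0.006 -0.0155 0 0; 0.0075 -0.015 0 0; 0.009 -0.014 0 0"
}}

```text
clock: 5.0
position: [0.6291, 0.0149, 0.2023]
ee_rot: [-0.037, 0.706, 0.043, 0.706]
ft_force: [-0.3, 9.3, -2.0]
grip_width: 0.162
```

```bash
python3 arc.py 0.1 5
```

```text
th 0.769 R 0.1651 xoff 0.0009 z 0.2133 F dock x,y,z 0.6 9.3 -2.0 yaw 0.113 w 0.162
0.0092 -0.0139 -0.0002 0; 0.0116 -0.0119 -0.0002 0; 0.0128 -0.0107 -0.0002 0; 0.0138 -0.0094 -0.0001 0; 0.0146 -0.0080 -0.0001 0
```

```bash
sed -i 's/R=.1666/R=.1645/' arc.py; python3 arc.py 0.1 4
```

```text
th 0.769 R 0.1651 xoff 0.0009 z 0.2133 F dock x,y,z 0.6 9.3 -2.0 yaw 0.113 w 0.162
0.0108 -0.0125 -0.0002 0; 0.0115 -0.0118 -0.0002 0; 0.0126 -0.0106 -0.0002 0; 0.0136 -0.0093 -0.0001 0
```

Call:
{"name": "play_rows", "arguments": {
  "increments": "0.011 -0.0125 0 0; 0.0115 -0.012 0 0; 0.0125 -0.0105 0 0"
}}

```text
clock: 5.3
position: [0.6328, -0.0192, 0.1663]
ee_rot: [-0.034, 0.706, 0.046, 0.706]
ft_force: [0.2, 7.5, 1.8]
grip_width: 0.16
```

```bash
python3 arc.py 0.05 4
```

```text
th 0.466 R 0.1638 xoff 0.0012 z 0.1773 F dock x,y,z 1.0 7.4 1.8 yaw 0.113 w 0.16
0.0063 -0.0053 -0.0001 0; 0.0069 -0.0045 -0.0001 0; 0.0071 -0.0041 -0.0001 0; 0.0073 -0.0038 -0.0001 0
```

Call:
{"name": "play_rows", "arguments": {
  "increments": "0.0065 -0.005 0 0; 0.007 -0.004 0 0; 0.007 -0.004 0 0; 0.007 -0.0035 0 0"
}}

```text
clock: 5.7
position: [0.6346, -0.0358, 0.1375]
ee_rot: [-0.031, 0.705, 0.048, 0.707]
ft_force: [-0.3, 5.7, 4.7]
grip_width: 0.158
```

```bash
python3 arc.py 0.01 3
python3 - <<'E'
from h import *
snap("side","d5"); c=load("d5")[0]
cv2.imwrite("pics/d5z.png",cv2.resize(c["img"][140:300,210:370],None,fx=3.7,fy=3.7))
E
```

```text
th 0.262 R 0.1637 xoff 0.0012 z 0.1485 F dock x,y,z 0.3 5.7 4.7 yaw 0.111 w 0.158
0.0011 -0.0014 -0.0000 0; 0.0015 -0.0007 -0.0000 0; 0.0015 -0.0007 -0.0000 0
```

View pics/d5z.png

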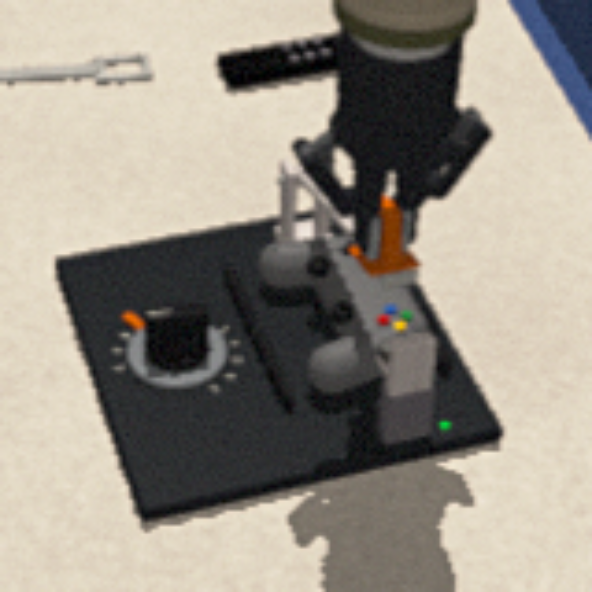

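Call:
{"name": "play_rows", "arguments": {
  "increments": "0.0035 -0.0015 0 0; 0.0035 -0.0015 0 0; 0.0035 -0.001 0 0; 0.0035 -0.001 0 0"
}}

```text
clock: 6.15
position: [0.6353, -0.0419, 0.1229]
ee_rot: [-0.029, 0.705, 0.049, 0.707]
ft_force: [0.1, 3.8, 4.6]
grip_width: 0.158
```

```bash
python3 arc.py 0.01 3
```

```text
th 0.165 R 0.1639 xoff 0.0013 z 0.1339 F dock x,y,z 0.5 3.8 4.6 yaw 0.11 w 0.158
0.0013 -0.0011 -0.0000 0; 0.0015 -0.0006 -0.0000 0; 0.0016 -0.0005 -0.0000 0
```

Now small steps, watching the force.

Call:
{"name": "play_rows", "arguments": {
  "increments": "0.0015 -0.0005 0 0; 0.0015 -0.0005 0 0; 0.0015 -0.0005 0 0"
}}

```text
clock: 6.45
position: [0.6355, -0.0435, 0.1182]
ee_rot: [-0.029, 0.705, 0.049, 0.707]
ft_force: [-0.9, 3.6, 3.4]
grip_width: 0.16
```

Call:
{"name": "play_rows", "arguments": {
  "increments": "0.0015 -0.0005 0 0; 0.0015 -0.0005 0 0"
}}

```text
clock: 6.65
position: [0.6356, -0.0445, 0.115]
ee_rot: [-0.029, 0.705, 0.049, 0.707]
ft_force: [-0.8, 3.8, 4.2]
grip_width: 0.16
```

Call:
{"name": "play_rows", "arguments": {
  "increments": "0.0015 -0.0005 0 0; 0.0015 -0.0003 0 0"
}}

```text
clock: 6.85
position: [0.6356, -0.0456, 0.1118]
ee_rot: [-0.029, 0.705, 0.049, 0.707]
ft_force: [-1.8, 4.1, 4.5]
grip_width: 0.162
```

Call:
{"name": "play_rows", "arguments": {
  "increments": "0.0015 -0.0005 0 0; 0.0015 -0.0003 0 0"
}}

```text
clock: 7.05
position: [0.6357, -0.0464, 0.1086]
ee_rot: [-0.029, 0.705, 0.049, 0.707]
ft_force: [-0.5, 4.0, 5.7]
grip_width: 0.157
```

Call:
{"name": "play_rows", "arguments": {
  "increments": "0.0015 -0.0003 0 0"
}}

```text
clock: 7.15
position: [0.6358, -0.0469, 0.107]
ee_rot: [-0.029, 0.705, 0.048, 0.707]
ft_force: [-0.7, 2.9, 5.1]
grip_width: 0.161
```

Call:
{"name": "play_rows", "arguments": {
  "increments": "0.0015 -0.0003 0 0"
}}

```text
clock: 7.25
position: [0.6359, -0.0474, 0.1054]
ee_rot: [-0.029, 0.705, 0.048, 0.707]
ft_force: [-0.4, 3.5, 5.1]
grip_width: 0.159
```

Call:
{"name": "play_rows", "arguments": {
  "increments": "0.0015 -0.0003 0 0"
}}

```text
clock: 7.35
position: [0.636, -0.0476, 0.1042]
ee_rot: [-0.029, 0.705, 0.048, 0.707]
ft_force: [-6.7, 4.2, 19.1]
grip_width: 0.158
```

Call:
{"name": "play_rows", "arguments": {
  "increments": "0.001 0 0 0"
}}

```text
clock: 7.45
position: [0.636, -0.0476, 0.1042]
ee_rot: [-0.029, 0.705, 0.049, 0.707]
ft_force: [-7.7, 3.8, 18.5]
grip_width: 0.158
```

Call:
{"name": "play_rows", "arguments": {
  "increments": "0.002 0 0 0"
}}

```text
clock: 7.55
position: [0.6361, -0.0477, 0.104]
ee_rot: [-0.029, 0.704, 0.049, 0.707]
ft_force: [-11.8, 5.7, 24.9]
grip_width: 0.157
```

The force is higher than expected and has a sideways part, so I'll look before pushing further.

```bash
python3 arc.py 0.01 1
python3 - <<'E'
from h import *
c,o=snap("side","d6")
cv2.imwrite("pics/d6z.png",cv2.resize(c["img"][160:280,230:350],None,fx=4.9,fy=4.9,interpolation=2))
c,o=snap("scene","s6")
cv2.imwrite("pics/s6z.png",cv2.resize(c["img"][140:300,210:370],None,fx=3.7,fy=3.7,interpolation=2))
c,o=snap("wrist","w6"); print(o["joint_pos"],o["torque"],o["ft_force"])
E
```

```text
th 0.044 R 0.1644 xoff 0.0015 z 0.1149 F dock x,y,z -11.1 6.8 24.9 yaw 0.11 w 0.157
0.0016 -0.0005 -0.0000 0
[-0.3559269   0.49633651  0.49376857  1.6027206  -0.28684901  1.1102986
  0.32620774] [ 1.28426733  2.12985859 -0.17548806] [-8.74905838  4.06329226 19.74058056]
```

View pics/d6z.png

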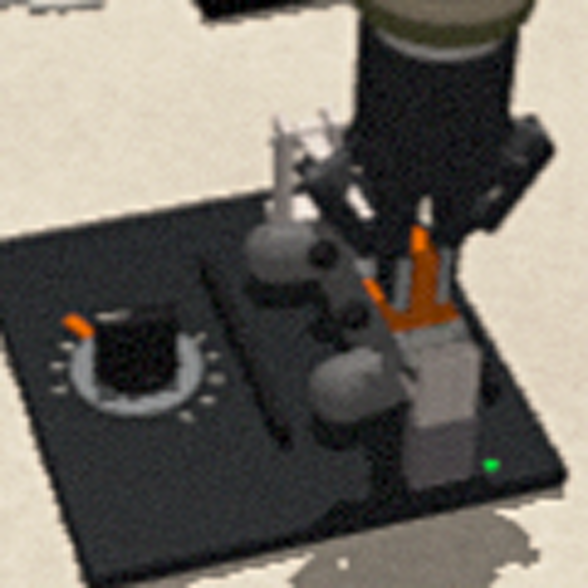

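View pics/s6z.png

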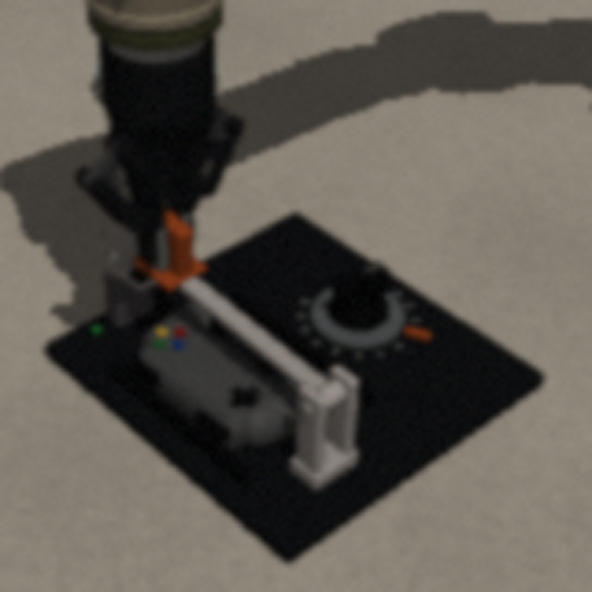

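View pics/w6.png

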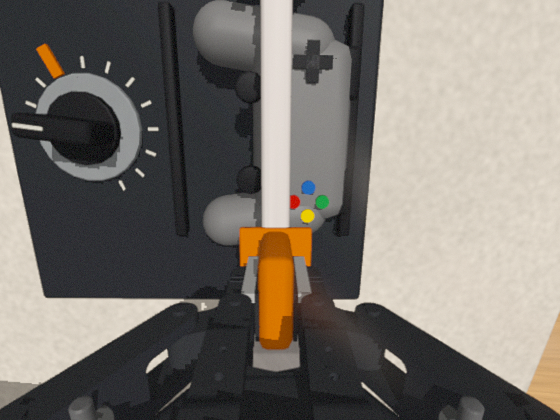

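The bar looks centred and near level. It may already be on the pad, so I'll ease up slightly to test. If latched, the force will go past zero. If not, it will settle at about +5 N from the spring.

Call:
{"name": "play_rows", "arguments": {
  "increments": "-0.001 0 0 0; -0.001 0 0 0"
}}

```text
clock: 7.9
position: [0.6358, -0.0473, 0.1057]
ee_rot: [-0.029, 0.705, 0.049, 0.707]
ft_force: [1.4, 4.3, -1.5]
grip_width: 0.161
```

Call:
{"name": "play_rows", "arguments": {
  "increments": "-0.001 0 0 0; 0 0 0 0"
}}

```text
clock: 8.1
position: [0.6358, -0.0472, 0.1058]
ee_rot: [-0.03, 0.705, 0.049, 0.707]
ft_force: [0.8, 4.5, 1.1]
grip_width: 0.161
```

Call:
{"name": "play_rows", "arguments": {
  "increments": "-0.0015 0 0 0"
}}

```text
clock: 8.2
position: [0.6357, -0.047, 0.1068]
ee_rot: [-0.03, 0.705, 0.049, 0.707]
ft_force: [3.2, 5.8, -4.0]
grip_width: 0.159
```

Call:
{"name": "play_rows", "arguments": {
  "increments": "-0.0015 0 0 0"
}}

```text
clock: 8.3
position: [0.6357, -0.0467, 0.1078]
ee_rot: [-0.03, 0.705, 0.049, 0.707]
ft_force: [1.7, 5.9, -1.6]
grip_width: 0.158
```

It's not latched: the bar follows the tool up with little force. I'll push again with a lighter pinch and cancel the sideways load.

Call:
{"name": "play_rows", "arguments": {
  "increments": "0.0015 0.0003 -0.0003 0; 0.001 0.0003 -0.0003 0",
  "squeeze": 22
}}

```text
clock: 8.5
position: [0.6358, -0.0473, 0.106]
ee_rot: [-0.03, 0.704, 0.048, 0.708]
ft_force: [0.2, 2.6, 5.6]
grip_width: 0.161
```

Call:
{"name": "play_rows", "arguments": {
  "increments": "0.0015 0 -0.0003 0"
}}

```text
clock: 8.6
position: [0.6358, -0.0475, 0.105]
ee_rot: [-0.03, 0.704, 0.048, 0.708]
ft_force: [0.6, 3.8, 5.1]
grip_width: 0.162
```

Call:
{"name": "play_rows", "arguments": {
  "increments": "0.0015 0 -0.0003 0"
}}

```text
clock: 8.7
position: [0.6359, -0.0476, 0.1044]
ee_rot: [-0.029, 0.704, 0.048, 0.708]
ft_force: [-1.5, 4.0, 14.7]
grip_width: 0.159
```

Call:
{"name": "play_rows", "arguments": {
  "increments": "0.002 0 -0.001 0"
}}

```text
clock: 8.8
position: [0.636, -0.0477, 0.1042]
ee_rot: [-0.029, 0.703, 0.049, 0.709]
ft_force: [-1.7, 4.6, 19.8]
grip_width: 0.159
```

Call:
{"name": "play_rows", "arguments": {
  "increments": "0.0025 0 -0.001 0"
}}

```text
clock: 8.9
position: [0.6361, -0.0477, 0.104]
ee_rot: [-0.029, 0.702, 0.049, 0.71]
ft_force: [-2.7, 4.3, 22.4]
grip_width: 0.159
```

```bash
python3 arc.py 0.01 1
python3 - <<'E'
from h import *
c,o=snap("side","d7")
cv2.imwrite("pics/d7z.png",cv2.resize(c["img"][195:265,280:350],None,fx=8.5,fy=8.5,interpolation=2))
c,o=snap("scene","s7")
cv2.imwrite("pics/s7z.png",cv2.resize(c["img"][190:260,225:305],None,fx=8,fy=8,interpolation=2))
c,o=snap("wrist","w7"); print(o["ft_force"],o["position"])
cv2.imwrite("pics/w7z.png",cv2.resize(c["img"][220:420,180:380],None,fx=3,fy=3,interpolation=2))
E
```

```text
th 0.044 R 0.1645 xoff 0.0014 z 0.115 F dock x,y,z -2.2 4.5 22.4 yaw 0.11 w 0.159
0.0016 -0.0004 -0.0000 0
[-2.41817313  5.06396153 18.86525504] [ 0.63603591 -0.04770047  0.1040777 ]
```

View pics/d7z.png

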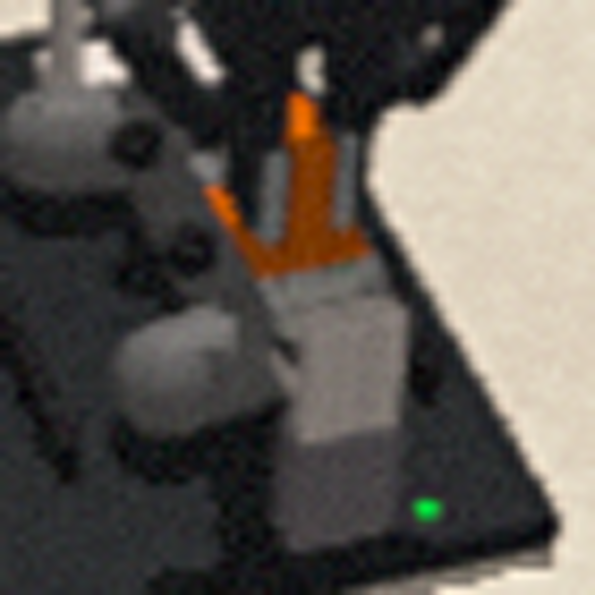

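View pics/s7z.png

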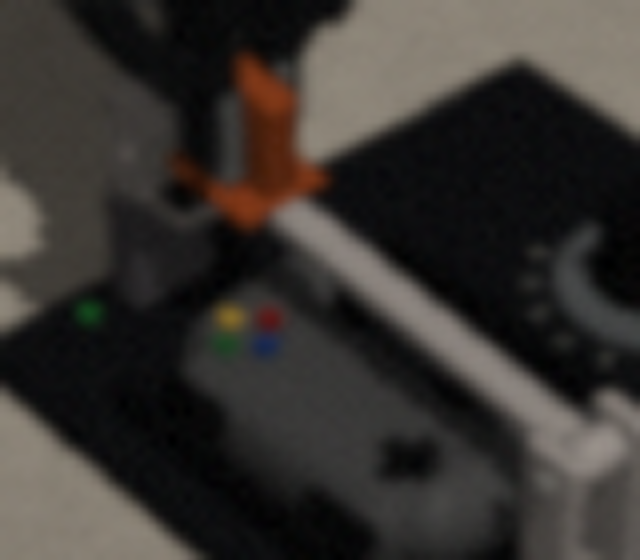

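View pics/w7z.png

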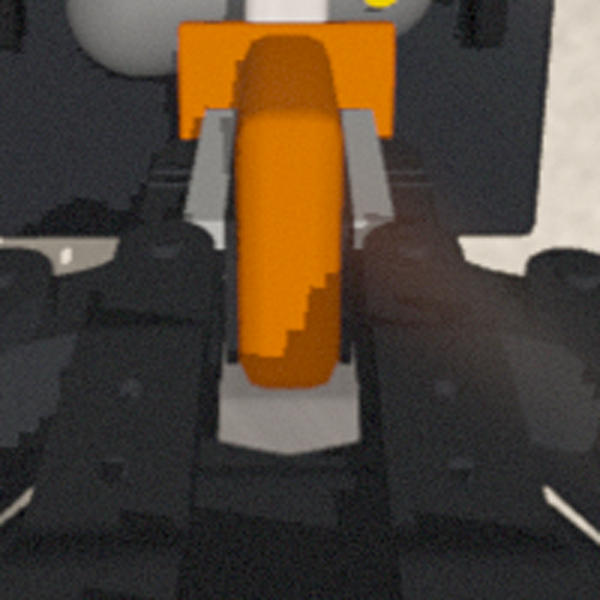

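The nose is visible on top of the catch head, resting on the roller and not under it. The holding force (about 19 N) is close to the expected peak, spring and rub included. I'll push slightly more.

Call:
{"name": "play_rows", "arguments": {
  "increments": "0.003 0 -0.001 0"
}}

```text
clock: 9.15
position: [0.6361, -0.0477, 0.1039]
ee_rot: [-0.028, 0.701, 0.049, 0.711]
ft_force: [-5.2, 4.7, 27.4]
grip_width: 0.164
```

Call:
{"name": "play_rows", "arguments": {
  "increments": "0.0035 0 -0.001 0"
}}

```text
clock: 9.25
position: [0.6362, -0.0477, 0.1036]
ee_rot: [-0.028, 0.7, 0.05, 0.712]
ft_force: [-6.3, 4.4, 28.9]
grip_width: 0.157
```

Nearly 29 N and it hardly moves, which doesn't look like the roller. I'll retest with a longer gentle pull up.

Call:
{"name": "play_rows", "arguments": {
  "increments": "-0.001 0 0 0; -0.0005 0 0 0"
}}

```text
clock: 9.45
position: [0.6359, -0.0473, 0.106]
ee_rot: [-0.028, 0.7, 0.05, 0.712]
ft_force: [5.2, 2.9, -2.7]
grip_width: 0.154
```

Call:
{"name": "play_rows", "arguments": {
  "increments": "-0.001 0 0 0"
}}

```text
clock: 9.55
position: [0.6358, -0.0472, 0.1064]
ee_rot: [-0.029, 0.7, 0.05, 0.712]
ft_force: [6.5, 4.3, -4.4]
grip_width: 0.158
```

Call:
{"name": "play_rows", "arguments": {
  "increments": "-0.001 0 0 0"
}}

```text
clock: 9.65
position: [0.6358, -0.047, 0.1069]
ee_rot: [-0.029, 0.7, 0.05, 0.712]
ft_force: [6.4, 4.5, -3.5]
grip_width: 0.157
```

Call:
{"name": "play_rows", "arguments": {
  "increments": "-0.001 0 0 0"
}}

```text
clock: 9.75
position: [0.6358, -0.0469, 0.1073]
ee_rot: [-0.03, 0.7, 0.051, 0.712]
ft_force: [5.6, 4.4, -3.6]
grip_width: 0.157
```

Call:
{"name": "play_rows", "arguments": {
  "increments": "-0.001 0 0 0"
}}

```text
clock: 9.85
position: [0.6358, -0.0468, 0.1076]
ee_rot: [-0.03, 0.7, 0.051, 0.712]
ft_force: [5.3, 4.0, -1.9]
grip_width: 0.164
```

Call:
{"name": "play_rows", "arguments": {
  "increments": "-0.0015 0 0 0"
}}

```text
clock: 9.95
position: [0.6358, -0.0466, 0.1084]
ee_rot: [-0.031, 0.7, 0.051, 0.711]
ft_force: [6.2, 5.0, -2.4]
grip_width: 0.158
```

Run:
```python
from w import *
c,o=snap("side","d8"); snap("scene","s8"); snap("wrist","w8")
for t in("d6","d7","d8","s6","s7","s8"):
    c,o=load(t); hsv=cv2.cvtColor(c["img"],cv2.COLOR_BGR2HSV); m=cv2.inRange(hsv,(3,150,60),(18,255,255))
    if t[0]=="d": m[:,:280]=0
    else: m[:,300:]=0
    ys,xs=np.nonzero(m); print(t,len(ys),xs.mean().round(2),ys.mean().round(2),ys.min(),ys.max())
for t,b in(("d8",(195,265,280,350)),("w8",(220,420,180,380)),("w6",(220,420,180,380))):
    c,o=load(t); cv2.imwrite(f"pics/{t}z.png",cv2.resize(c["img"][b[0]:b[1],b[2]:b[3]],None,fx=8.5 if t[0]=="d" else 3,fy=8.5 if t[0]=="d" else 3,interpolation=2))
# model projections side: tab/nose for thetas
c,o=load("d8"); p=[.628,.0172,.1]
for th in(-.06,-.03,0,.03,.06,.09):
    f=lambda a,r,x=0:D(p,x,.095-a*np.cos(th)+r*np.sin(th),.08+a*np.sin(th)+r*np.cos(th))
    print(th,proj(c,o,[f(.183,.006,.018),f(.183,.006,-.018),f(.183,.046),f(.19,.004)]).round(1).tolist())
for z in(.06,.08,.09,.1): print(z,proj(c,o,[D(p,.017,-.127,z),D(p,-.017,-.127,z)]).round(1).tolist())
```

```text
d6 2373 451.13 106.7 61 419
d7 2379 450.9 106.71 61 227
d8 2351 451.85 106.98 61 226
s6 28586 108.17 63.82 0 218
s7 28618 108.27 63.77 0 218
s8 28587 108.09 63.88 0 216
-0.06 [[323.0, 230.2], [309.5, 233.0], [317.7, 220.2], [317.2, 234.1]]
-0.03 [[323.1, 228.6], [309.6, 231.4], [317.7, 218.2], [317.3, 232.5]]
0 [[323.3, 226.9], [309.7, 229.7], [317.7, 216.1], [317.5, 230.8]]
0.03 [[323.4, 225.2], [309.8, 228.0], [317.6, 214.0], [317.6, 229.0]]
0.06 [[323.5, 223.5], [309.9, 226.3], [317.5, 211.9], [317.7, 227.2]]
0.09 [[323.6, 221.7], [309.9, 224.5], [317.4, 209.7], [317.8, 225.4]]
0.06 [[327.9, 245.1], [315.0, 247.9]]
0.08 [[328.6, 239.2], [315.5, 242.0]]
0.09 [[329.0, 236.3], [315.8, 239.0]]
0.1 [[329.3, 233.2], [316.1, 236.0]]
```

View pics/d8z.png

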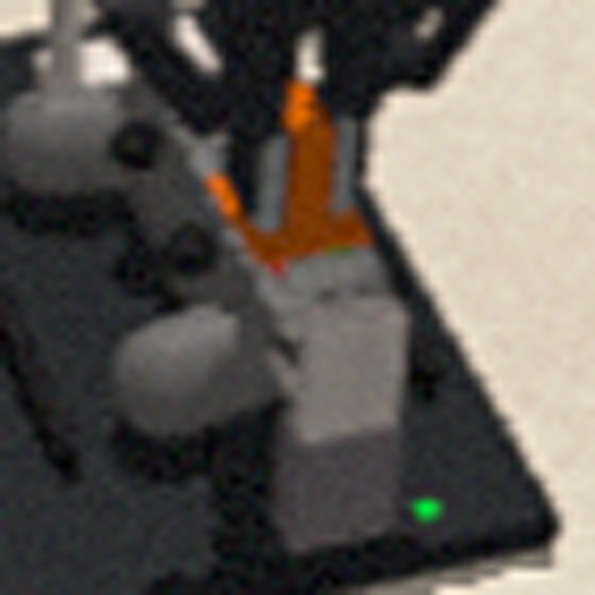

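View pics/w8z.png

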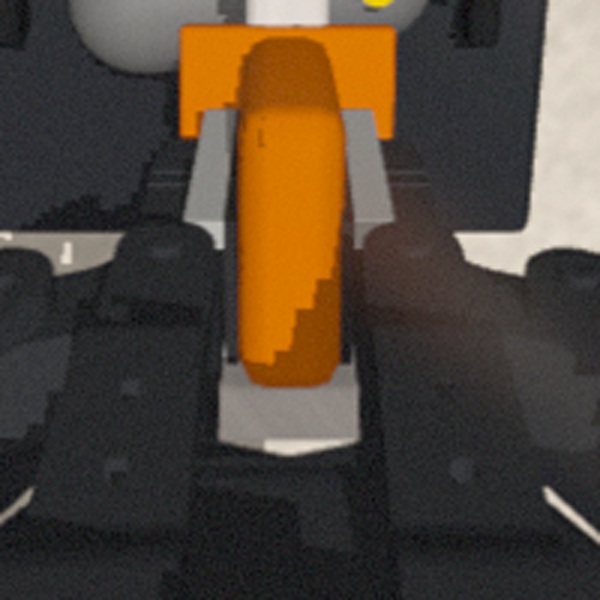

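The side view shows the bar rose about 1.2 px with the tool. Still, upward steps meet about 4 N more than free motion would, so this is ambiguous. I'll continue the gentle pull for a clear answer.

Call:
{"name": "play_rows", "arguments": {
  "increments": "0 0 0 0"
}}

```text
clock: 10.2
position: [0.6358, -0.0466, 0.1081]
ee_rot: [-0.031, 0.7, 0.051, 0.711]
ft_force: [5.0, 2.5, 0.3]
grip_width: 0.161
```

Call:
{"name": "play_rows", "arguments": {
  "increments": "-0.0015 0 0 0"
}}

```text
clock: 10.3
position: [0.6357, -0.0465, 0.1089]
ee_rot: [-0.031, 0.7, 0.051, 0.711]
ft_force: [5.0, 5.7, -3.8]
grip_width: 0.161
```

Call:
{"name": "play_rows", "arguments": {
  "increments": "-0.0015 0 0 0"
}}

```text
clock: 10.4
position: [0.6357, -0.0462, 0.1096]
ee_rot: [-0.032, 0.701, 0.051, 0.711]
ft_force: [5.1, 4.9, -3.8]
grip_width: 0.16
```

Call:
{"name": "play_rows", "arguments": {
  "increments": "-0.0015 0 0 0"
}}

```text
clock: 10.5
position: [0.6357, -0.0461, 0.1105]
ee_rot: [-0.032, 0.701, 0.051, 0.711]
ft_force: [4.1, 4.3, -1.7]
grip_width: 0.163
```

Run:
```python
from w import *
snap("side","d9"); snap("wrist","w9"); snap("scene","s9")
for t in("d6","d7","d8","d9"):
    c,o=load(t); hsv=cv2.cvtColor(c["img"],cv2.COLOR_BGR2HSV); m=cv2.inRange(hsv,(3,150,60),(18,255,255))[195:240,300:330]
    ys,xs=np.nonzero(m); print(t,len(ys),xs.mean()+300,ys.mean()+195,[int(np.nonzero(m[:,k-300])[0].max()+195) for k in(310,312,314,316,318,320)],o["position"][2])
for t in("d7","d9"):
    c,o=load(t); cv2.imwrite(f"pics/{t}y.png",cv2.resize(c["img"][205:245,295:335],None,fx=9,fy=9,interpolation=0))
a=np.hstack([cv2.imread("pics/d7y.png"),cv2.imread("pics/d9y.png")]); cv2.imwrite("pics/cmp.png",cv2.convertScaleAbs(a,alpha=1.4))
a=np.hstack([load(t)[0]["img"][300:420,220:340] for t in("w6","w7","w9")]); cv2.imwrite("pics/cmpw.png",cv2.convertScaleAbs(cv2.resize(a,None,fx=2.2,fy=2.2,interpolation=2),alpha=1.5))
```

```text
d6 157 314.5350318471338 218.40764331210192 [227, 226, 226, 226, 225, 225] 0.10395228001551522
d7 157 314.43949044585986 218.3312101910828 [227, 226, 226, 226, 225, 225] 0.10400479473657945
d8 155 314.7225806451613 216.94838709677418 [225, 226, 224, 224, 223, 223] 0.10842708616344929
d9 152 314.7171052631579 216.05263157894737 [224, 225, 224, 223, 223, 222] 0.1104785429293307
```

View pics/cmp.png

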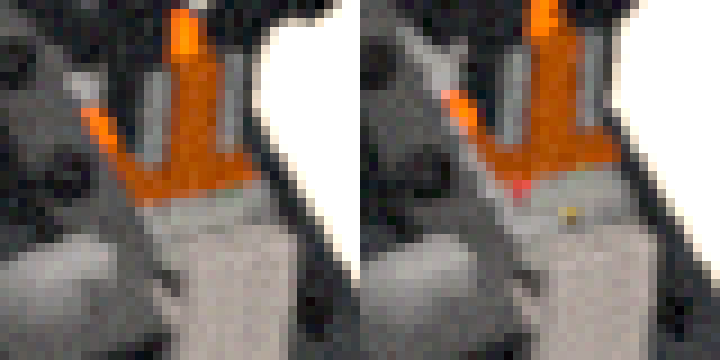

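View pics/cmpw.png

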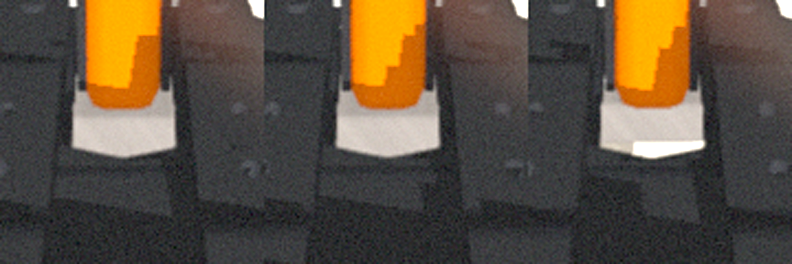

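The bar follows the tool, now at about θ 0.083. I may have passed the roller between samples earlier, around z 0.112–0.109, and then pressed on the pad. I'll go above that zone and come down in fine single-row steps to see the force profile.

Call:
{"name": "play_rows", "arguments": {
  "increments": "-0.002 0 0 0; -0.002 0.0004 0 0"
}}

```text
clock: 10.85
position: [0.6357, -0.0455, 0.1132]
ee_rot: [-0.032, 0.701, 0.051, 0.711]
ft_force: [4.3, 3.3, -2.6]
grip_width: 0.158
```

Call:
{"name": "play_rows", "arguments": {
  "increments": "-0.002 0.0005 0 0; -0.001 0.0003 0 0"
}}

```text
clock: 11.05
position: [0.6356, -0.045, 0.115]
ee_rot: [-0.033, 0.701, 0.05, 0.711]
ft_force: [5.5, 3.4, -2.4]
grip_width: 0.152
```

Call:
{"name": "play_rows", "arguments": {
  "increments": "0 0 0 0"
}}

```text
clock: 11.15
position: [0.6356, -0.0451, 0.1146]
ee_rot: [-0.033, 0.701, 0.05, 0.711]
ft_force: [4.2, 3.8, 0.4]
grip_width: 0.158
```

Call:
{"name": "play_rows", "arguments": {
  "increments": "0.001 -0.0003 0 0"
}}

```text
clock: 11.25
position: [0.6358, -0.0454, 0.1134]
ee_rot: [-0.033, 0.701, 0.05, 0.711]
ft_force: [1.6, 3.0, 2.8]
grip_width: 0.161
```

Call:
{"name": "play_rows", "arguments": {
  "increments": "0.001 -0.0003 0 0"
}}

```text
clock: 11.35
position: [0.6358, -0.0457, 0.1124]
ee_rot: [-0.033, 0.701, 0.05, 0.711]
ft_force: [0.4, 3.0, 3.7]
grip_width: 0.164
```

Call:
{"name": "play_rows", "arguments": {
  "increments": "0.001 -0.0003 0 0"
}}

```text
clock: 11.45
position: [0.6359, -0.0461, 0.1115]
ee_rot: [-0.032, 0.701, 0.05, 0.711]
ft_force: [1.8, 1.2, 4.4]
grip_width: 0.159
```

Call:
{"name": "play_rows", "arguments": {
  "increments": "0.001 -0.0003 0 0"
}}

```text
clock: 11.55
position: [0.6359, -0.0463, 0.1107]
ee_rot: [-0.032, 0.701, 0.05, 0.711]
ft_force: [1.0, 2.8, 5.1]
grip_width: 0.156
```

The friction is symmetric at about ±3.5 N, so the bar is unlatched and the stop near 0.05 rad is the roller, with the pinch rubbing. I'll open the jaws just past the tab (about 20 mm). The fingertips then bear on the 36 mm flange and push it directly, with no pinch.

Call:
{"name": "play_rows", "arguments": {
  "increments": "0 0 0 0; 0 0 0 0",
  "hand": 0.53
}}

```text
clock: 11.75
position: [0.6359, -0.0473, 0.1106]
ee_rot: [-0.033, 0.701, 0.05, 0.711]
ft_force: [0.8, 1.1, 2.6]
grip_width: 0.234
```

```bash
python3 arc.py 0.01 1
python3 - <<'E'
from w import *
snap("side","d10"); snap("wrist","w10")
c,o=load("d10"); a=cv2.resize(c["img"][195:255,280:350],None,fx=8,fy=8,interpolation=2); cv2.imwrite("pics/d10z.png",cv2.convertScaleAbs(a,alpha=1.4))
E
```

```text
th 0.084 R 0.1656 xoff 0.0013 z 0.1216 F dock x,y,z 0.9 1.0 2.6 yaw 0.116 w 0.234
0.0019 0.0006 -0.0000 0
```

View pics/d10z.png

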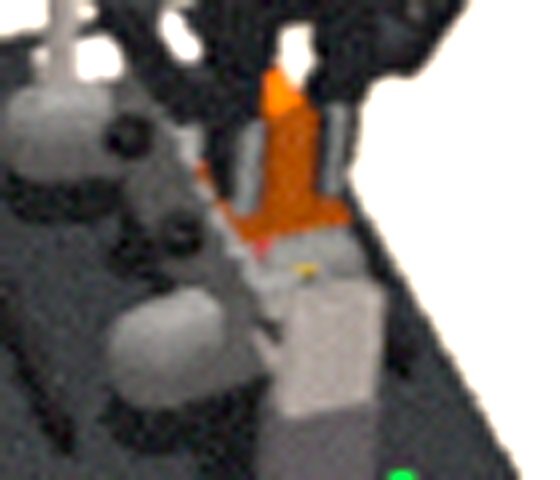

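View pics/w10.png

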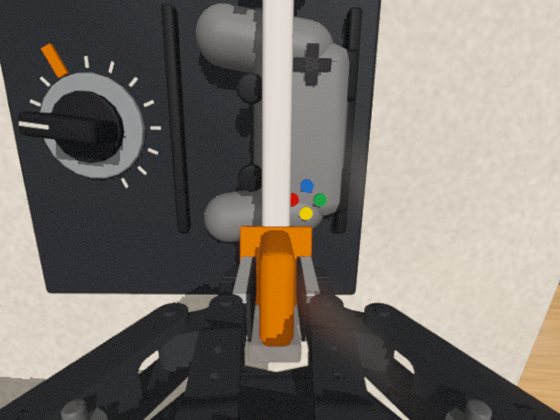

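The fingertips now bear on the flange, with a clean 2.6 N of spring load. I'll push down.

Call:
{"name": "play_rows", "arguments": {
  "increments": "0.0015 0 0 0; 0.0015 0 0 0"
}}

```text
clock: 12.05
position: [0.6359, -0.0477, 0.1076]
ee_rot: [-0.033, 0.701, 0.049, 0.711]
ft_force: [0.0, 0.5, 2.4]
grip_width: 0.236
```

Call:
{"name": "play_rows", "arguments": {
  "increments": "0.001 0 0 0"
}}

```text
clock: 12.15
position: [0.636, -0.0478, 0.1064]
ee_rot: [-0.033, 0.701, 0.049, 0.711]
ft_force: [0.5, 0.7, 3.3]
grip_width: 0.234
```

Call:
{"name": "play_rows", "arguments": {
  "increments": "0.001 0 0 0"
}}

```text
clock: 12.25
position: [0.636, -0.0478, 0.1053]
ee_rot: [-0.033, 0.701, 0.049, 0.711]
ft_force: [0.2, 0.9, 3.3]
grip_width: 0.239
```

Call:
{"name": "play_rows", "arguments": {
  "increments": "0.001 0 0 0"
}}

```text
clock: 12.35
position: [0.636, -0.0479, 0.1043]
ee_rot: [-0.033, 0.701, 0.049, 0.711]
ft_force: [-0.1, 2.1, 6.4]
grip_width: 0.234
```

Call:
{"name": "play_rows", "arguments": {
  "increments": "0.001 0 0 0"
}}

```text
clock: 12.45
position: [0.6362, -0.0479, 0.1038]
ee_rot: [-0.033, 0.701, 0.049, 0.711]
ft_force: [-2.8, 1.8, 13.0]
grip_width: 0.238
```

Call:
{"name": "play_rows", "arguments": {
  "increments": "0.001 0 0 0"
}}

```text
clock: 12.55
position: [0.6363, -0.048, 0.1037]
ee_rot: [-0.033, 0.701, 0.049, 0.711]
ft_force: [-5.6, 1.9, 14.9]
grip_width: 0.235
```

Call:
{"name": "play_rows", "arguments": {
  "increments": "0.0015 0 -0.0008 0"
}}

```text
clock: 12.65
position: [0.6361, -0.048, 0.1037]
ee_rot: [-0.033, 0.7, 0.049, 0.712]
ft_force: [-2.1, 2.5, 16.2]
grip_width: 0.235
```

Call:
{"name": "play_rows", "arguments": {
  "increments": "0.002 0 -0.0008 0"
}}

```text
clock: 12.75
position: [0.6362, -0.048, 0.1035]
ee_rot: [-0.033, 0.699, 0.05, 0.712]
ft_force: [-4.6, 1.6, 18.8]
grip_width: 0.235
```

Call:
{"name": "play_rows", "arguments": {
  "increments": "0.0025 0 -0.0008 0"
}}

```text
clock: 12.85
position: [0.6362, -0.048, 0.1032]
ee_rot: [-0.032, 0.699, 0.05, 0.713]
ft_force: [-7.5, 3.2, 24.3]
grip_width: 0.24
```

Still a firm stop. I'll look at the earlier, unobstructed views to see the catch geometry: roller and pad heights relative to the nose.

Run:
```python
from w import *
c,o=load("scene0"); a=cv2.resize(c["img"][190:250,225:285],None,fx=10,fy=10,interpolation=2); cv2.imwrite("pics/z1.png",cv2.convertScaleAbs(a,alpha=1.6))
c,o=load("w1"); a=cv2.resize(c["img"][280:345,255:315],None,fx=9,fy=9,interpolation=2); cv2.imwrite("pics/z2.png",cv2.convertScaleAbs(a,alpha=1.2))
```

```text
(no output)
```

View pics/z1.png

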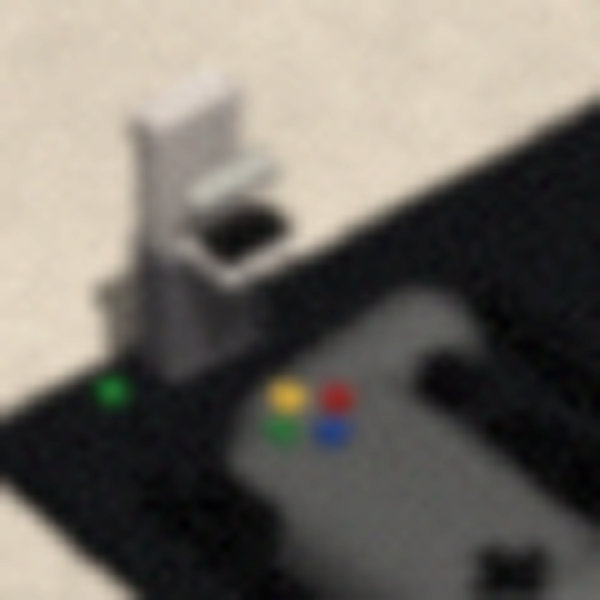

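View pics/z2.png

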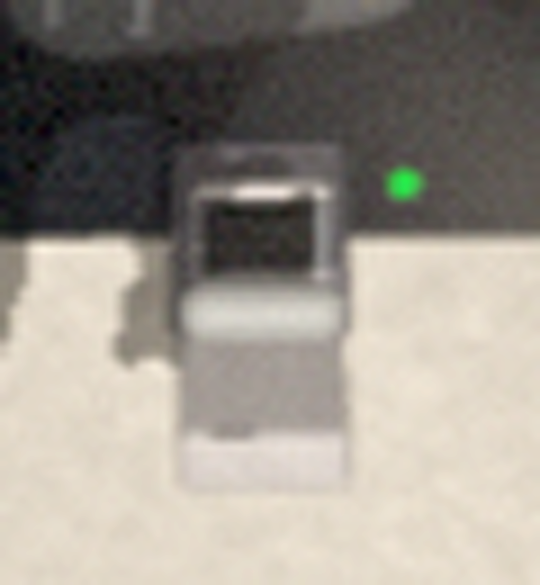

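Run:
```python
from w import *
c,o=load("w1"); cs,os_=load("scene0")
def tri(a,b):
    C1,d1=ray(c,o,[a]);C2,d2=ray(cs,os_,[b]); d1=d1[0]/np.linalg.norm(d1[0]);d2=d2[0]/np.linalg.norm(d2[0])
    s=np.linalg.lstsq(np.c_[d1,-d2],C2-C1,rcond=None)[0]; P,Q=C1+s[0]*d1,C2+s[1]*d2; X=(P+Q)/2
    r=X-np.array(D([.628,.0172,.1],0,0,0)); e=np.array([np.cos(.1),np.sin(.1),0]); print("world",X.round(4),"dock",(r@e).round(4),(r@[-e[1],e[0],0]).round(4),X[2].round(4),"gap",np.linalg.norm(P-Q).round(4))
tri((283.9,306.4),(249.3,213)); tri((284.1,314.8),(248.2,208)); tri((284.1,328.3),(244.3,200.3))
# hinge pin: w1z crop (535,220)->
tri((150+537/4,140+220/4),((365+820)/4,(578+400)/4))
# green led on plate? tab E edge
tri((255+405/9,280+183/9),(225+11.3,190+39))
```

```text
world [ 0.6383 -0.0702  0.072 ] dock 0.0015 -0.088 0.072 gap 0.0036
world [ 0.6387 -0.0749  0.0868] dock 0.0014 -0.0927 0.0868 gap 0.0048
world [ 0.6403 -0.0889  0.1036] dock 0.0016 -0.1068 0.1036 gap 0.0022
world [0.6207 0.1162 0.0871] dock 0.0026 0.0992 0.0871 gap 0.0028
world [ 0.6704 -0.0911  0.0169] dock 0.0313 -0.1119 0.0169 gap 0.0052
```

Triangulation puts the pad top at z≈0.072, the roller centre at ≈0.087 and the head top at ≈0.104. The nose (underside ≈0.086) is therefore on the roller, and the pad is about 13 mm below. A longer step can't slam the pad, so I'll push on with slightly larger steps.

Call:
{"name": "play_rows", "arguments": {
  "increments": "0.003 0 -0.002 0"
}}

```text
clock: 12.95
position: [0.636, -0.048, 0.1032]
ee_rot: [-0.032, 0.697, 0.05, 0.715]
ft_force: [-2.6, 3.0, 26.9]
grip_width: 0.239
```

Call:
{"name": "play_rows", "arguments": {
  "increments": "0.003 0 -0.002 0"
}}

```text
clock: 13.05
position: [0.636, -0.0481, 0.1033]
ee_rot: [-0.032, 0.695, 0.05, 0.716]
ft_force: [-3.3, 3.4, 23.0]
grip_width: 0.235
```

Run:
```python
from w import *
snap("side","d11"); snap("wrist","w11"); snap("scene","s11")
for t in("d7","d9","d10","d11"):
    c,o=load(t); hsv=cv2.cvtColor(c["img"],cv2.COLOR_BGR2HSV); m=cv2.inRange(hsv,(3,150,60),(18,255,255))[195:240,300:330]
    ys,xs=np.nonzero(m); print(t,len(ys),xs.mean()+300,ys.mean()+195,[int(np.nonzero(m[:,k-300])[0].max()+195) for k in(310,312,314,316,318,320)],o["position"],o["ft_force"].round(1))
c,o=load("d11"); a=cv2.resize(c["img"][130:260,250:380],None,fx=4.6,fy=4.6,interpolation=2); cv2.imwrite("pics/d11z.png",cv2.convertScaleAbs(a,alpha=1.5))
c,o=load("s11"); a=cv2.resize(c["img"][150:260,215:325],None,fx=5.4,fy=5.4,interpolation=2); cv2.imwrite("pics/s11z.png",cv2.convertScaleAbs(a,alpha=1.8))
```

```text
d7 157 314.43949044585986 218.3312101910828 [227, 226, 226, 226, 225, 225] [ 0.636066   -0.04769817  0.10400479] [-2.7  4.3 22.4]
d9 152 314.7171052631579 216.05263157894737 [224, 225, 224, 223, 223, 222] [ 0.63573279 -0.04608429  0.11047854] [ 4.1  4.3 -1.7]
d10 160 315.44375 215.3625 [224, 224, 224, 223, 223, 222] [ 0.6359324  -0.047347    0.11059281] [0.8 1.1 2.6]
d11 169 315.1656804733728 217.6094674556213 [227, 227, 226, 226, 225, 225] [ 0.63597766 -0.04805049  0.10332866] [-3.3  3.4 23. ]
```

View pics/d11z.png

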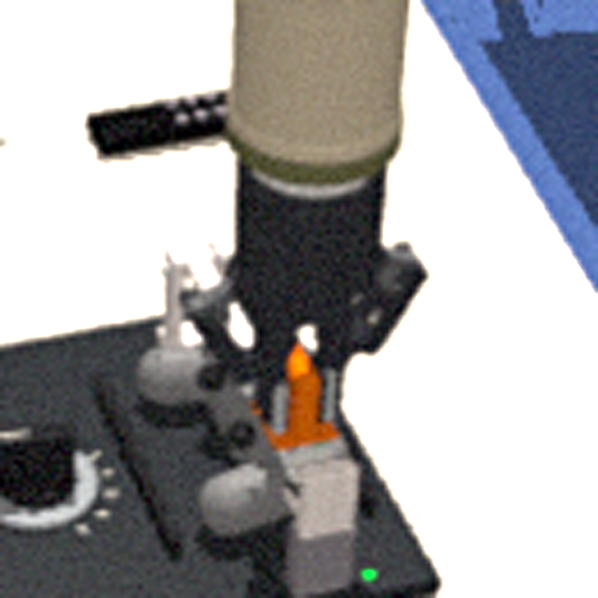

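View pics/s11z.png

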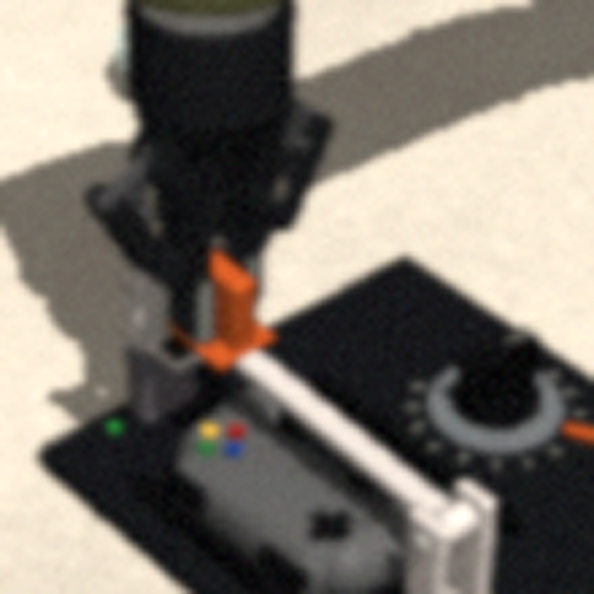

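View pics/w11.png

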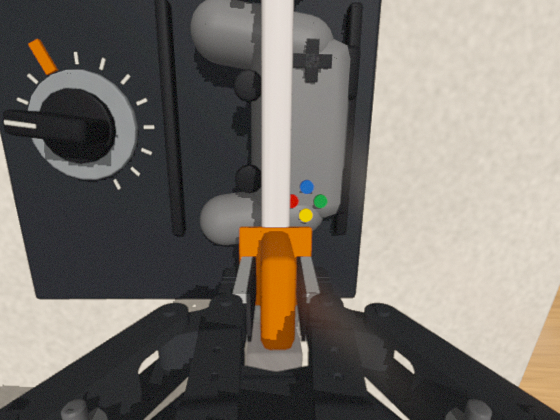

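The side view shows the flange at the same height in both tries, so the nose really is on the roller. Current push puts about 20 N on the nose, which leaves margin to 36 N. I'll increase carefully.

Call:
{"name": "play_rows", "arguments": {
  "increments": "0.0035 0 -0.001 0"
}}

```text
clock: 13.3
position: [0.6363, -0.0481, 0.103]
ee_rot: [-0.032, 0.694, 0.051, 0.717]
ft_force: [-10.2, 2.4, 24.3]
grip_width: 0.236
```

Call:
{"name": "play_rows", "arguments": {
  "increments": "0.004 0 -0.001 0"
}}

```text
clock: 13.4
position: [0.6362, -0.0482, 0.1015]
ee_rot: [-0.031, 0.693, 0.051, 0.718]
ft_force: [-7.2, 1.4, 18.7]
grip_width: 0.237
```

It's yielding: z dropped and so did the force.

Call:
{"name": "play_rows", "arguments": {
  "increments": "0.0025 0 -0.0008 0"
}}

```text
clock: 13.5
position: [0.6361, -0.0483, 0.1009]
ee_rot: [-0.031, 0.693, 0.051, 0.719]
ft_force: [-4.5, 3.4, 17.9]
grip_width: 0.236
```

Call:
{"name": "play_rows", "arguments": {
  "increments": "0.0025 0 -0.0008 0"
}}

```text
clock: 13.6
position: [0.6361, -0.0483, 0.1003]
ee_rot: [-0.031, 0.692, 0.051, 0.72]
ft_force: [-3.4, 1.9, 15.8]
grip_width: 0.239
```

Call:
{"name": "play_rows", "arguments": {
  "increments": "0.0025 0 -0.0008 0"
}}

```text
clock: 13.7
position: [0.636, -0.0484, 0.0993]
ee_rot: [-0.031, 0.691, 0.052, 0.72]
ft_force: [-2.9, 2.1, 13.2]
grip_width: 0.236
```

Call:
{"name": "play_rows", "arguments": {
  "increments": "0.0025 0 -0.0005 0"
}}

```text
clock: 13.8
position: [0.636, -0.0484, 0.0981]
ee_rot: [-0.031, 0.691, 0.052, 0.721]
ft_force: [-3.0, 2.0, 10.6]
grip_width: 0.237
```

Call:
{"name": "play_rows", "arguments": {
  "increments": "0.0015 0 -0.0003 0"
}}

```text
clock: 13.9
position: [0.636, -0.0485, 0.0975]
ee_rot: [-0.031, 0.69, 0.052, 0.721]
ft_force: [-2.1, 2.0, 10.5]
grip_width: 0.235
```

Call:
{"name": "play_rows", "arguments": {
  "increments": "0.0012 0 0 0"
}}

```text
clock: 14.0
position: [0.636, -0.0485, 0.097]
ee_rot: [-0.03, 0.69, 0.052, 0.721]
ft_force: [-4.4, 1.7, 9.1]
grip_width: 0.235
```

Call:
{"name": "play_rows", "arguments": {
  "increments": "0.0012 0 0 0"
}}

```text
clock: 14.1
position: [0.636, -0.0486, 0.0964]
ee_rot: [-0.03, 0.69, 0.052, 0.721]
ft_force: [-3.6, 2.0, 7.8]
grip_width: 0.239
```

Call:
{"name": "play_rows", "arguments": {
  "increments": "0.0012 0 0 0"
}}

```text
clock: 14.2
position: [0.636, -0.0486, 0.0957]
ee_rot: [-0.03, 0.69, 0.052, 0.721]
ft_force: [-2.5, 1.5, 6.1]
grip_width: 0.232
```

Call:
{"name": "play_rows", "arguments": {
  "increments": "0.0012 0 0 0"
}}

```text
clock: 14.3
position: [0.6359, -0.0486, 0.0948]
ee_rot: [-0.03, 0.69, 0.052, 0.721]
ft_force: [-1.8, 0.5, 6.3]
grip_width: 0.235
```

Call:
{"name": "play_rows", "arguments": {
  "increments": "0.001 0 0 0"
}}

```text
clock: 14.4
position: [0.6359, -0.0487, 0.094]
ee_rot: [-0.03, 0.69, 0.052, 0.721]
ft_force: [-1.4, 1.2, 5.0]
grip_width: 0.236
```

Call:
{"name": "play_rows", "arguments": {
  "increments": "0.001 0 0 0"
}}

```text
clock: 14.5
position: [0.6359, -0.0487, 0.0931]
ee_rot: [-0.03, 0.69, 0.052, 0.721]
ft_force: [-1.2, 1.2, 3.4]
grip_width: 0.231
```

Call:
{"name": "play_rows", "arguments": {
  "increments": "0.001 0 0 0"
}}

```text
clock: 14.6
position: [0.6359, -0.0487, 0.092]
ee_rot: [-0.03, 0.69, 0.052, 0.721]
ft_force: [-1.0, 2.0, 5.4]
grip_width: 0.235
```

Call:
{"name": "play_rows", "arguments": {
  "increments": "0.001 0 0 0"
}}

```text
clock: 14.7
position: [0.636, -0.0487, 0.0913]
ee_rot: [-0.03, 0.69, 0.052, 0.721]
ft_force: [-2.3, 1.3, 10.9]
grip_width: 0.233
```

Call:
{"name": "play_rows", "arguments": {
  "increments": "0.001 0 0 0"
}}

```text
clock: 14.8
position: [0.636, -0.0487, 0.0908]
ee_rot: [-0.03, 0.69, 0.052, 0.721]
ft_force: [-3.7, 2.4, 12.1]
grip_width: 0.236
```

The force fell to 3 N and then rose again on the pad. Now I'll ease up; the contact force should vanish if it latched.

Call:
{"name": "play_rows", "arguments": {
  "increments": "-0.001 0 0 0; -0.001 0 0 0"
}}

```text
clock: 15.0
position: [0.6355, -0.0493, 0.0923]
ee_rot: [-0.03, 0.691, 0.052, 0.721]
ft_force: [-0.5, -0.6, 0.6]
grip_width: 0.235
```

Call:
{"name": "play_rows", "arguments": {
  "increments": "-0.0015 0 0 0; -0.001 0 0 0"
}}

```text
clock: 15.2
position: [0.6349, -0.0498, 0.0942]
ee_rot: [-0.03, 0.691, 0.051, 0.72]
ft_force: [0.3, 0.2, -0.7]
grip_width: 0.236
```

The force is zero as the tool lifts off, so it's latched. I'll open and lift clear.

Call:
{"name": "play_rows", "arguments": {
  "increments": "-0.003 0 0 0; 0 0 0 0; 0 0 0 0; 0 0 0 0",
  "hand": -1
}}

```text
clock: 15.6
position: [0.6345, -0.0502, 0.0971]
ee_rot: [-0.03, 0.691, 0.051, 0.72]
ft_force: [0.3, 0.1, 0.5]
grip_width: 0.9
```

Call:
{"name": "play_rows", "arguments": {
  "increments": "-0.03 0 0 0; -0.04 0 0 0; -0.04 0 0 0; -0.04 0 0 0; -0.03 0 0 0"
}}

```text
clock: 16.1
position: [0.6246, -0.0555, 0.2773]
ee_rot: [-0.03, 0.695, 0.051, 0.716]
ft_force: [0.6, 0.2, 0.2]
grip_width: 0.997
```

Run:
```python
from w import *
c,o=snap("wrist","w12"); print(o["position"],Rn.from_quat(o["ee_rot"]).as_matrix().round(3),o["ft_force"].round(1))
c,o=snap("side","d12"); a=cv2.resize(c["img"][180:290,215:355],None,fx=5.5,fy=5.5,interpolation=2)[:600,:790]; cv2.imwrite("pics/d12z.png",cv2.convertScaleAbs(a,alpha=1.4))
```

```text
[ 0.62463966 -0.05551392  0.2773107 ] [[ 0.028 -0.115  0.993]
 [ 0.031  0.993  0.114]
 [-0.999  0.028  0.032]] [0.6 0.2 0.2]
```

View pics/w12.png

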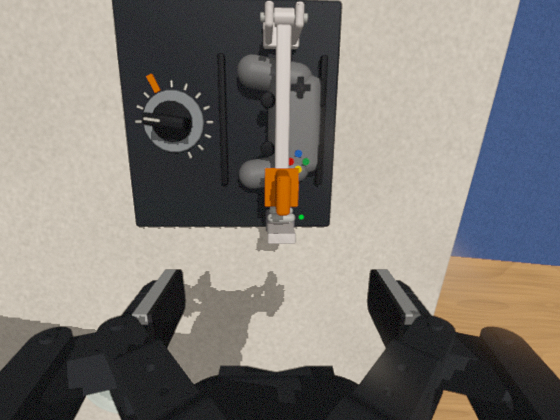

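View pics/d12z.png

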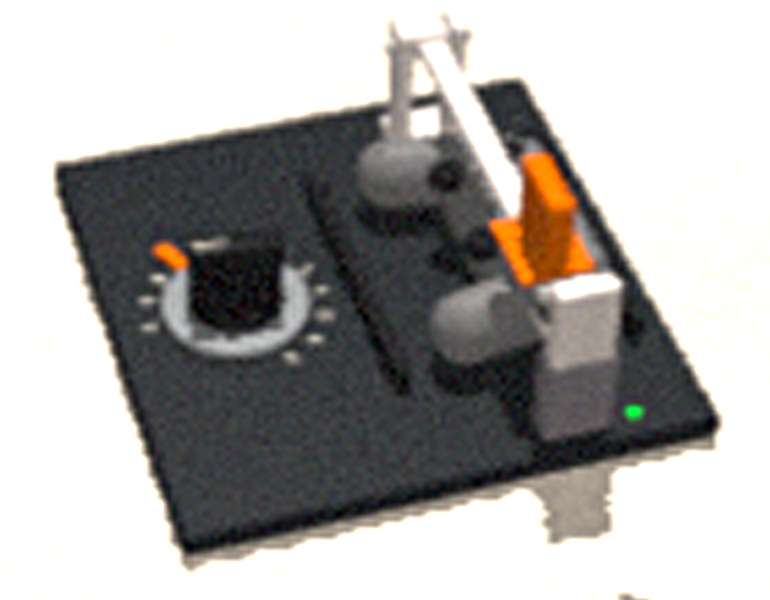

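The bar stays shut by itself: level, nose under the roller, controller in its cradle. Now I'll move over to view the dial squarely.

Call:
{"name": "play_rows", "arguments": {
  "increments": "0 0.005 -0.04 0; 0 0.005 -0.04 0; 0 0.005 -0.04 0; 0 0 0 0"
}}

```text
clock: 16.6
position: [0.5008, -0.0544, 0.2703]
ee_rot: [-0.031, 0.695, 0.051, 0.716]
ft_force: [0.5, 0.1, -0.1]
grip_width: 1.006
```

Run:
```python
from w import *
c,o=snap("wrist","w13"); print(o["position"],Rn.from_quat(o["ee_rot"]).as_matrix().round(3))
a=cv2.resize(c["img"][40:220,170:370],None,fx=3.3,fy=3.3,interpolation=2); cv2.imwrite("pics/w13z.png",cv2.convertScaleAbs(a,alpha=1.3))
```

```text
[ 0.50079111 -0.05441355  0.27029601] [[ 0.028 -0.116  0.993]
 [ 0.029  0.993  0.115]
 [-0.999  0.025  0.031]]
```

View pics/w13z.png

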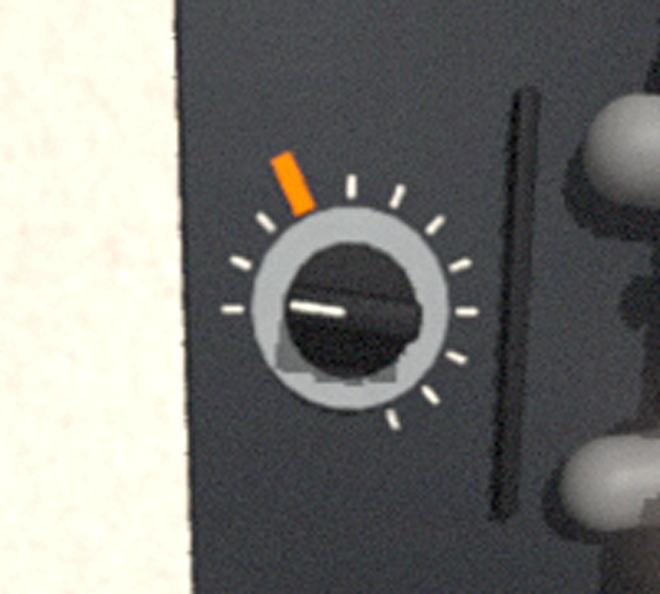

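Run:
```python
from w import *
c,o=load("w13"); f=lambda x,y:(170+x/3.3,40+y/3.3)
yaw=.1; e=np.array([np.cos(yaw),np.sin(yaw)]); n=np.array([-e[1],e[0]])
C=onz(c,o,[f(349.5,310.5)],.0145)[0]; M=onz(c,o,[f(290,184)],.0145)[0]; T=onz(c,o,[f(232,309),f(467,312)],.0145)
A=onz(c,o,[f(350,308)],.022)[0]
p1,p2=onz(c,o,[f(290,305),f(345,312)],.058)
print("C",C,A,"M",M,"r",np.linalg.norm(M-C))
ang=lambda d:np.arctan2(d[:2]@n,-(d[:2]@e))
t=T[1]-T[0]; print("tick axis yaw",np.arctan2(t[1],t[0]))
print("mark ang",ang(M-C),ang(M-A),"ptr from line",ang(p1-p2),"len",np.linalg.norm(p1-p2),"ptr from C",ang(p1-C),np.linalg.norm((p1-C)[:2]),p1)
```

```text
C [0.50205781 0.00744082 0.0145    ] [0.50188161 0.00849342 0.022     ] M [0.4759956  0.04852373 0.0145    ] r 0.04865228334883565
tick axis yaw 0.10172492424888611
mark ang 1.1054796605074309 1.0967725426999455 ptr from line 0.10931488759154612 len 0.018047210024085988 ptr from C 0.12257466429312898 0.020935581141084937 [0.48112756 0.00791339 0.058     ]
```

The dial axis is at (0.502, 0.008), the pointer at ≈0.11 rad and the mark at ≈1.10 rad, so turn ≈0.99 rad clockwise. I'll rotate the tool counter-clockwise by 1.445 to straddle the bar, moving above the dial.

Call:
{"name": "play_rows", "arguments": {
  "increments": "0 0.031 0 0; 0 0.031 0 0; 0 0 0 -0.145; 0 0 0 -0.145; 0 0 0 -0.145; 0 0 0 -0.145; 0 0 0 -0.145; 0 0 0 -0.145; 0 0 0 -0.145; 0 0 0 -0.145; 0 0 0 -0.145; 0 0 0 -0.14; 0 0 0 0"
}}

```text
clock: 17.95
position: [0.5052, 0.0144, 0.2666]
ee_rot: [0.51, -0.478, -0.509, -0.503]
ft_force: [0.0, -0.2, -0.6]
grip_width: 0.998
```

```bash
cat > st.py <<'E'
from w import *
o=get_obs(); R=Rn.from_quat(o["ee_rot"]).as_matrix(); print(o["clock"],o["position"].round(4),"zang",np.arctan2(R[1,2],R[0,2]).round(4),"xax",R[:,0].round(3),o["ft_force"].round(1),"j7",o["joint_pos"][6].round(2),"w",o["grip_width"].round(3))
import sys
if len(sys.argv)>1: t=np.array([float(v) for v in sys.argv[1:4]]); print("tool delta",(R.T@(t-o["position"])).round(4))
E
python3 st.py .502 .0078 .15
```

```text
Traceback (most recent call last):
  File "st.py", line 2, in <module>
    o=get_obs(); R=Rn.from_quat(o["ee_rot"]).as_matrix(); print(o["clock"],o["position"].round(4),"zang",np.arctan2(R[1,2],R[0,2]).round(4),"xax",R[:,0].round(3),o["ft_force"].round(1),"j7",o["joint_pos"][6].round(2),"w",o["grip_width"].round(3))
                                                                                                                                                                                                                             ^^^^^^^^^^^^^^^^^^^^^
AttributeError: 'float' object has no attribute 'round'
```

```bash
sed -i 's/o\["grip_width"\].round(3)/o["grip_width"]/' st.py; python3 st.py .502 .0078 .12
python3 - <<'E'
from w import *
c,o=snap("wrist","w14")
E
```

```text
17.95 [0.5052 0.0144 0.2666] zang 1.6098 xax [ 0.027  0.024 -0.999] [ 0.  -0.2 -0.6] j7 1.52 w 0.9983447689010322
tool delta [ 0.1463  0.0075 -0.0099]
```

View pics/w14.png

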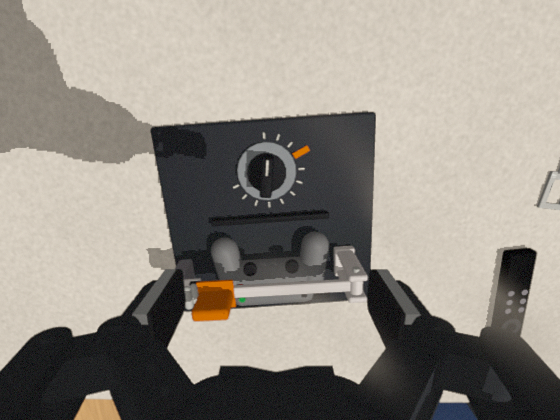

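Run:
```python
from w import *
c,o=load("w14"); print(onz(c,o,[(267,171)],.022),onz(c,o,[(267,165),(266.5,196)],.058))
a=cv2.resize(c["img"][120:220,220:320],None,fx=6,fy=6,interpolation=2); cv2.imwrite("pics/w14z.png",cv2.convertScaleAbs(a,alpha=1.3))
```

```text
[[0.50037088 0.0087977  0.022     ]] [[0.48675139 0.00851096 0.058     ]
 [0.52173992 0.00897638 0.058     ]]
```

View pics/w14z.png

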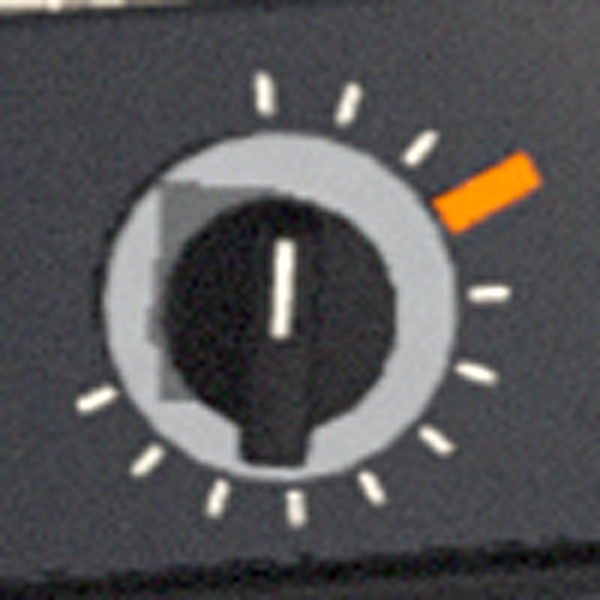

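Call:
{"name": "play_rows", "arguments": {
  "increments": "0.04 0.007 -0.009 0.05; 0.04 0 0 0; 0.04 0 0 0; 0.026 0 0 0; 0 0 0 0"
}}

```text
clock: 18.5
position: [0.5055, 0.009, 0.116]
ee_rot: [-0.491, 0.497, 0.488, 0.524]
ft_force: [0.2, 0.6, 0.5]
grip_width: 0.999
```

```bash
python3 st.py .5018 .0082 .04
python3 - <<'E'
from w import *
c,o=snap("wrist","w15")
E
```

```text
18.5 [0.5055 0.009  0.116 ] zang 1.5292 xax [ 0.03   0.023 -0.999] [0.2 0.6 0.5] j7 1.53 w 0.9987526102980563
tool delta [ 0.0758  0.0059 -0.0028]
```

View pics/w15.png

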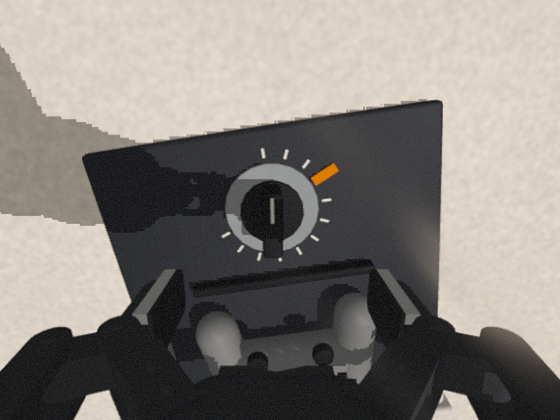

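Call:
{"name": "play_rows", "arguments": {
  "increments": "0.03 0.006 -0.003 0; 0.025 0 0 0; 0.015 0 0 0; 0.004 0 0 0; 0 0 0 0"
}}

```text
clock: 19.05
position: [0.51, 0.0089, 0.05]
ee_rot: [-0.491, 0.495, 0.483, 0.53]
ft_force: [0.6, 1.1, -0.3]
grip_width: 1.003
```

```bash
python3 st.py .5018 .0082 .04
python3 - <<'E'
from w import *
c,o=snap("wrist","w16")
E
```

```text
19.05 [0.51   0.0089 0.05  ] zang 1.52 xax [ 0.045  0.026 -0.999] [ 0.6  1.1 -0.3] j7 1.58 w 1.0034745594384682
tool delta [ 0.0096  0.0086 -0.0014]
```

View pics/w16.png

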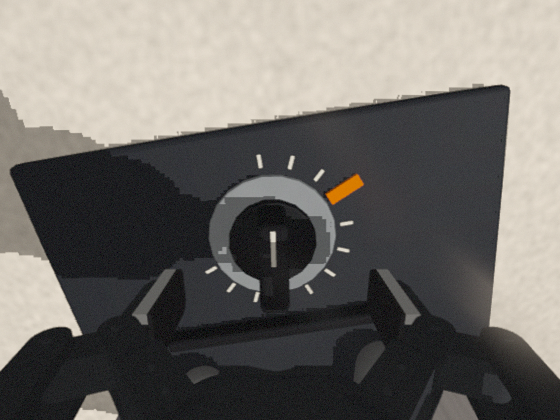

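Call:
{"name": "play_rows", "arguments": {
  "increments": "0 0.008 -0.001 0; 0.005 0.002 0 0; 0.003 0 0 0; 0 0 0 0"
}}

```text
clock: 19.5
position: [0.5017, 0.0091, 0.0447]
ee_rot: [-0.492, 0.493, 0.482, 0.532]
ft_force: [-0.2, -0.1, 0.1]
grip_width: 1.003
```

```bash
python3 st.py .5018 .0082 .04
```

```text
19.5 [0.5017 0.0091 0.0447] zang 1.5193 xax [ 0.05   0.028 -0.998] [-0.2 -0.1  0.1] j7 1.58 w 1.0025860722240436
tool delta [ 0.0046  0.0001 -0.0011]
```

Call:
{"name": "play_rows", "arguments": {
  "increments": "0.004 0 -0.001 0; 0 0 0 0"
}}

```text
clock: 19.7
position: [0.502, 0.0083, 0.0405]
ee_rot: [-0.492, 0.493, 0.482, 0.533]
ft_force: [0.5, -0.1, 0.1]
grip_width: 1.0
```

Call:
{"name": "play_rows", "arguments": {
  "increments": "0 0 0 0; 0 0 0 0; 0 0 0 0; 0 0 0 0; 0 0 0 0; 0 0 0 0",
  "hand": 1,
  "squeeze": 30
}}

```text
clock: 20.3
position: [0.5021, 0.0082, 0.0405]
ee_rot: [-0.492, 0.493, 0.482, 0.532]
ft_force: [-0.3, 0.4, 1.1]
grip_width: 0.158
```

```bash
python3 st.py .5018 .0082 .04;  python3 - <<'E'
from w import *
c,o=snap("wrist","w17")
E
```

```text
20.3 [0.5021 0.0082 0.0405] zang 1.5195 xax [ 0.05   0.028 -0.998] [-0.3  0.4  1.1] j7 1.59 w 0.15756792255277172
tool delta [ 0.0005  0.0003 -0.    ]
```

View pics/w17.png

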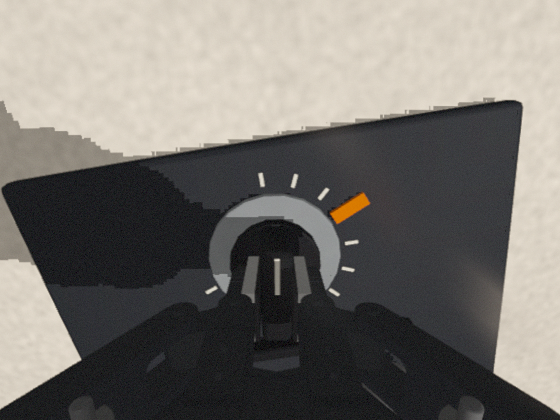

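The dial is gripped, with a reading of about 0.153 now. Turn clockwise until the jaw angle is ≈0.570.

Call:
{"name": "play_rows", "arguments": {
  "increments": "0 0 0 0.12; 0 0 0 0.12; 0 0 0 0.12; 0 0 0 0.12; 0 0 0 0.12; 0 0 0 0.12; 0 0 0 0.12"
}}

```text
clock: 21.05
position: [0.5017, 0.0074, 0.0405]
ee_rot: [-0.223, 0.65, 0.229, 0.689]
ft_force: [-0.7, 0.3, 1.6]
grip_width: 0.157
```

```bash
python3 st.py .5018 .0082 .04
```

```text
21.05 [0.5017 0.0074 0.0405] zang 0.6508 xax [ 0.049  0.026 -0.998] [-0.7  0.3  1.6] j7 0.77 w 0.15679343476873792
tool delta [0.0005 0.0006 0.0005]
```

Call:
{"name": "play_rows", "arguments": {
  "increments": "0 0 0 0.08; 0 0 0 0"
}}

```text
clock: 21.25
position: [0.5017, 0.0075, 0.0405]
ee_rot: [-0.193, 0.66, 0.201, 0.698]
ft_force: [0.3, -0.2, 0.7]
grip_width: 0.16
```

```bash
python3 st.py .5018 .0082 .04;  python3 - <<'E'
from w import *
c,o=snap("wrist","w18")
E
```

```text
21.25 [0.5017 0.0075 0.0405] zang 0.5654 xax [ 0.049  0.026 -0.998] [ 0.3 -0.2  0.7] j7 0.69 w 0.16040509635459493
tool delta [0.0005 0.0005 0.0005]
```

View pics/w18.png

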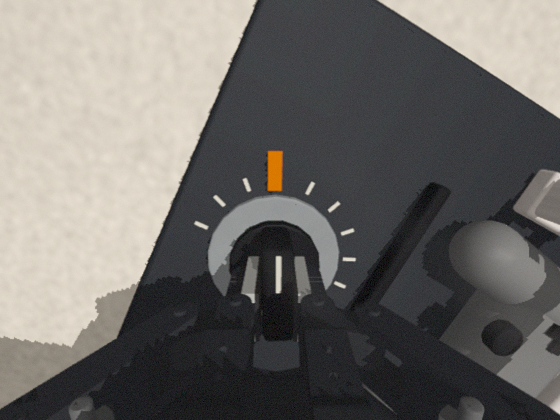

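The pointer lines up with the mark. I'll release, lift and check from above.

Call:
{"name": "play_rows", "arguments": {
  "increments": "0 0 0 0; 0 0 0 0; 0 0 0 0; 0 0 0 0",
  "hand": -1
}}

```text
clock: 21.7
position: [0.5019, 0.0075, 0.0405]
ee_rot: [-0.196, 0.659, 0.204, 0.697]
ft_force: [-0.4, 0.1, -0.6]
grip_width: 0.827
```

Call:
{"name": "play_rows", "arguments": {
  "increments": "-0.02 0 0 0; -0.04 0 0 0; -0.04 0 0 0; -0.04 0 0 0; -0.04 0 0 0; -0.03 0 0 0; 0 0 0 0"
}}

```text
clock: 22.4
position: [0.4899, 0.0006, 0.2577]
ee_rot: [-0.196, 0.659, 0.204, 0.697]
ft_force: [0.7, -0.5, -0.4]
grip_width: 1.0
```

```bash
python3 st.py;  python3 - <<'E'
from w import *
c,o=snap("wrist","w19"); snap("scene","s19"); snap("side","d19")
a=cv2.resize(c["img"][60:260,180:380],None,fx=3,fy=3,interpolation=2); cv2.imwrite("pics/w19z.png",cv2.convertScaleAbs(a,alpha=1.3))
E
```

```text
22.4 [0.4899 0.0006 0.2577] zang 0.5738 xax [ 0.048  0.025 -0.999] [ 0.7 -0.5 -0.4] j7 0.48 w 0.9998138259014699
```

View pics/w19z.png

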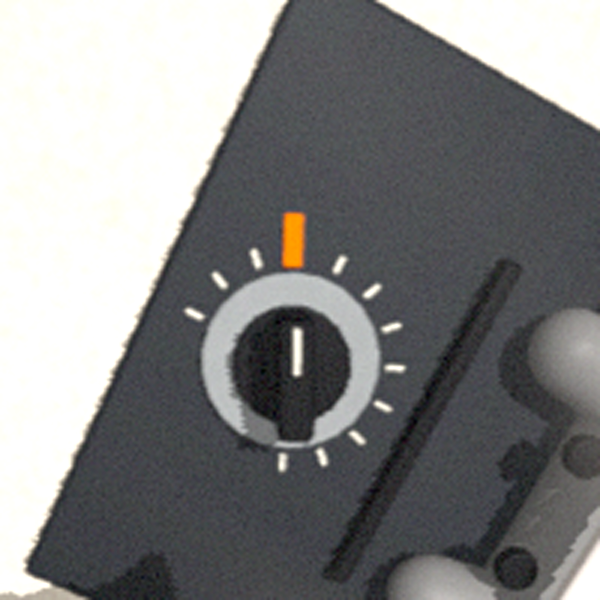

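View pics/d19.png

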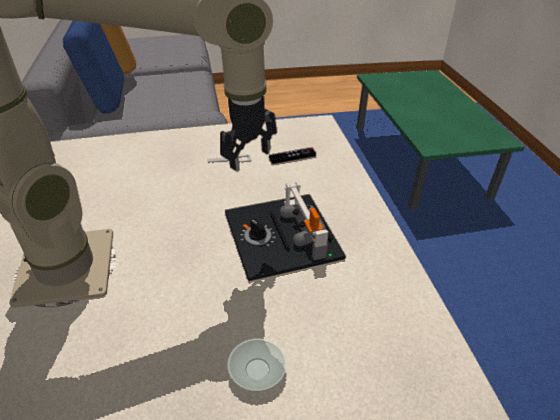

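Run:
```python
from w import *
c,o=load("w19"); f=lambda x,y:(180+x/3,60+y/3)
yaw=.1017; e=np.array([np.cos(yaw),np.sin(yaw)]); n=np.array([-e[1],e[0]]); ang=lambda d:np.arctan2(d[:2]@n,-(d[:2]@e))
M=onz(c,o,[f(293.5,240)],.0145)[0]; C=onz(c,o,[f(291,360)],.022)[0]; p=onz(c,o,[f(296.5,329),f(296.5,376),f(297,308),f(294.5,440)],.058)
print("mark",ang(M-C),np.linalg.norm((M-C)[:2]),"line",ang(p[0]-p[1]),"bar",ang(p[2]-p[3]),"ptr from C",ang(p[0]-C),C)
T=onz(c,o,[f(194,313),f(384,406)],.0145);print((T[0]+T[1])/2)
```

```text
mark 1.1290020521968116 0.046195131242378444 line 1.0966733671638762 bar 1.1155253131783582 ptr from C 1.0921732369862076 [0.50124893 0.00928052 0.022     ]
[0.50249844 0.00809262 0.0145    ]
```

The mark reads 1.10–1.13 rad and the pointer 1.09–1.115, against a tolerance of ±0.10. The bar is still shut and the robot is clear, so I'm handing in.

```bash
python3 -c "
from workcell import workorder,get_obs
print(get_obs()['clock'],workorder.hand_in())"
```

```text
the job is handed in; nothing more can be done
22.55 None
```

The job is handed in at 22.55 s, with the keeper bar latched and the timer dial at the orange mark; no verdict was reported.

**Keeper bar:** I pinched the tab, swung the bar down, and finished by pressing on the flange with the fingertips. The force rose, fell to about 3 N as the nose passed the roller, then rose to 12 N on the pad. It read zero once I lifted off. Later side and wrist pictures show the bar still shut on its own.

**Timer dial:** I turned the dial clockwise from about 0.11 rad. My last check put the pointer at 1.09–1.12 rad and the mark at 1.10–1.13 rad, so they agree to about 0.04 rad against a tolerance of about 0.10.

**Controller and other items:** The controller looked unmoved in its cradle. In the last side picture the remote, opener and dish looked in place, but I did not measure them. The robot was clear of everything.

**What disagreed:**
- **Roller force:** Getting past the roller took more than the 10–14 N stated. The tool read up to 29 N while pinched and 27 N pressing the flange. I work that out as 20–22 N vertically on the nose, under the 36 N limit. That is an estimate, since the catch force itself is not reported.
- **Dock position:** The scene camera's dock position was about 10 mm off the side camera's. I used a position between the two, corrected with the wrist view.

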